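Push a resin teaching block out of its casting mould and cradle it

TASK

The resin block is stuck in its aluminium casting mould: seat the mould fully down on the push-out stand, so that the stand's post goes through the hole in the mould's underside and pokes the block up, and leave the mould there. Lift the block out by its long sides, lay it face up on the bench top and let go, then take it again by its two ends and set it gently, without dropping it, flat on the floor of the grey cradle, midway along the two rails. Do not shift or knock over the glassware, bottle, cap or pen standing about.

Things in the scene. Friction and masses are not known exactly. Their poses are not given: they have to be found in the camera images.
- mould_mid (a point): Loose aluminium casting mould, 130 (x) x 60 (y) mm, 0.4 kg; grip it across y. This point: its centre line, 22 mm above the underside. Middle part (deck) 39 mm high; its end blocks (over 37 mm from the centre in x) rise to 59 mm and keep fingers from the ends of the block inside. Same when turned half round. x along its length, z up.
- mould_hole (a point): Centre of the mould's underside and of its round access hole, 20 mm wide, through the 8 mm floor into the recess (64 x 42 x 31 mm, open above). Seen only from beneath. Axes as mould_mid.
- block_mid (a point): Loose pale resin block on a grey foot, 62 (x) x 40 (y) x 30 (z) mm, 0.12 kg; this point: its centre. Starts in the mould's recess, top 1 mm below the deck; spring noses low at its ends grip it: poking it up takes about 5 to 15 N; raised over 13 mm it is past them and lies loose on the post. Less raised, pulling it lifts the mould too. x along its length (parallel to the mould's x), z up through the face with the round tissue spots.
- stand_seat (a point): Fixed dark steel push-out stand. This point: centre of its flat seat, 30 mm above the bench; seat 110 (x) x 44 (y) mm on a base 160 x 100 x 10 mm. The mould sits on it with x axes parallel; underside on the seat, its block is poked up 18 mm (17 mm proud of the deck). z up.
- post_tip (a point): Top centre of the stand's upright post, 16 mm thick, slightly chamfered, 26 mm above the seat. Mould stopping with its underside 26 mm above the seat: the post has missed the hole; 18 mm above: it is in the hole and meets the block.
- cradle_in (a point): Fixed grey cradle. This point is the centre of its floor, 10 mm above the bench. Floor plate 150 (x) x 80 (y) mm; two rails, 90 mm long in x and rising 36 mm above the floor, leave a channel 46 mm wide between them, open at both ends. The block lies between them lengthwise, x axes parallel; fingers fit only at the block's ends.
- jar_clear: Loose glass staining jar, 82 x 82 x 102 mm tall, bystander; origin under its centre.
- beaker: Loose glass beaker, 60 x 55 x 70 mm tall, bystander; origin under its centre.
- dropper_a: Loose brown dropper bottle, 38 x 38 x 116 mm tall, bystander; origin under its centre.
- cap_open: Loose white screw cap, 61 x 61 x 16 mm, open side up, bystander; origin under its centre.
- marker: Loose marker pen, 137 x 11 x 12 mm lying on the bench, bystander; origin under its centre.
Things that resemble listed ones, but are neither listed nor needed, are in the scene too. There is more than one size of the part that bears block_mid; the job needs the smaller.

How it is judged (in metres and radians):
On the way, in this order (a step that is already met when the one before it is completed fails the run):
1. the mould sits fully down on the stand and the post has poked the block up out of its recess (horizontal distance between mould_mid and stand_seat below 0.006 m and z of mould_mid in the frame of stand_seat between 0.018 and 0.026 m and angle between mould_mid's own z axis and vertical below 0.06 rad and z of block_mid in the frame of mould_mid above 0.014 m), for 0.2 s.
2. the block lies face up on the bench top, let go, and the mould is still on the stand (horizontal distance between mould_mid and stand_seat below 0.006 m and z of mould_mid in the frame of stand_seat between 0.018 and 0.026 m and angle between mould_mid's own z axis and vertical below 0.06 rad and height (world z) of block_mid between 0.012 and 0.018 m and angle between block_mid's own z axis and vertical below 0.1 rad and contact force between the fingers and block below 0.05 N), for 0.2 s.
At the end, for the whole second after the job is handed in: The block lies flat, face up and at rest on the cradle's floor between the rails, lengthwise along them and within 20 mm of the middle of their length; the empty mould rests upright, fully down on the stand's seat (within 4 mm) with the post in its hole; both are let go (horizontal distance between mould_mid and stand_seat below 0.006 m and z of mould_mid in the frame of stand_seat between 0.018 and 0.026 m and angle between mould_mid's own z axis and vertical below 0.06 rad and x of block_mid in the frame of cradle_in between -0.02 and 0.02 m and y of block_mid in the frame of cradle_in between -0.006 and 0.006 m and z of block_mid in the frame of cradle_in between 0.012 and 0.018 m and angle between block_mid's own z axis and vertical below 0.08 rad and angle between the x axis of block_mid and the x axis of cradle_in, either way round below 0.2 rad and linear speed of each of block, mould below 0.02 m/s); the robot touches nothing.
It fails at once if the block is dropped into the cradle (horizontal distance between block_mid and cradle_in below 0.05 m and height (world z) of block_mid below 0.06 m and linear speed of block above 0.35 m/s).
It fails at once if the staining jar, beaker, dropper bottle, screw cap or marker pen is shifted more than 40 mm (distance of any of jar_clear, beaker, dropper_a, cap_open, marker from where it was at the start of the episode above 0.04 m).
It fails at once if the staining jar, beaker or dropper bottle is knocked over (angle between any of jar_clear, beaker, dropper_a's own z axis and vertical above 0.5 rad).
It also fails if it takes over 72 s, if anything falls off the work surface, if the arm or the gripper's body presses on something with over 40 N, if the wrist force passes 120 N, or if a joint passes its speed limit or range.

ROBOT

A 6-joint arm with a two-finger parallel gripper is mounted at the origin on a cart in front of the work surface, level with it; the furniture and walls round the work are solid. World frame = base frame: x ahead of the robot, y to its left, z up, the work surface at z = 0. Lengths are in mm, angles in rad, forces in N, time in s.
With the tool pointing down it reaches from about 350 to 875 mm from the base axis. Payload 4.2 kg.
Tool frame: the origin (TCP) lies between the finger pads; the fingertips stand 19 mm ahead of it and the grasp point (between the pads) is the TCP; y points along the fingers, z is the direction in which the jaws open and shut, and the axes are right-handed (so a half turn about y gives the same grasp; the last joint's range is limited). The gripper opens to 85 mm and grips with 20 to 120 N. Pads are 22 mm wide; open, the fingers measure 114 mm over their backs; the gripper's body (76 mm by 85 mm) begins 54 mm behind the grasp point. The pads swing forward as they close: fully open they stand 13 mm farther back than shut.
Start: joints at [1.508, 0.385, 0.008, 0, -1.194, -0.259], TCP at [197.639, 592.906, 250.312] pointing down, gripper open.
Joint ranges: [-3.14, 3.14], [-1.21, 2.06], [-1.07, 1.41], [-3.16, 2.05], [-2.99, -0.16], [-3.1, 3.1]. Speed limits (rad/s): [2.79, 2.79, 3.14, 3.14, 3.14, 3.14].

INTERFACE

Orientations are given as a unit quaternion [x, y, z, w].
In Python, from bench import arm gives the robot as it stands.
- The arm moves only by the shell command python3 -m inch 'ROWS'. ROWS is JSON, a list of rows, each a list of 7 numbers: the opening, from 0 (shut) to 1 (fully open), then the shift along the tool's x, y, z in cm, then the turn, a rotation vector about the tool's x, y, z in degrees. A call has 1 to 20 rows; each row is the pose to reach, as a shift and turn from the pose commanded when the call began, along the tool's axes at that moment; what a row does not reach only later rows make up. A row lasts 1/12 s, in which the tool goes at most 41.7 mm and 7.16 degrees, less where a joint would pass 70% of its speed; a pose out of reach is approached as far as the arm can. A call with a gripper value outside its range is refused whole. The fingers move at their own pace and stop on an object; the grip force is fixed at half the most. Time passes only in rows, so rows that repeat a pose let the fingers close. It gives the time, the measured TCP pose, the force and the opening at its end, in the units of the state.
- arm.read_state(): the state, without advancing time (a new reading comes with each control period).
- arm.get_image(name): name is "scene" or "top" or "wrist"; returns the picture (420x560x3 uint8, red, green, blue); there is no depth.
- arm.camera_params(name): a dict with "fx", "fy", "cx", "cy" (pixels), "D" ([k1, k2, p1, p2, k3] as OpenCV has them; the pictures are not rectified), "rvec" (rotation vector, rad) and "tvec" (3), from world to camera coordinates, as OpenCV has them. Camera axes: x right, y down, z forward; pixel columns grow to the right and rows downward; lengths in mm; the calibration is good to about 2 mm. A picture is of the moment at which its call begins: read the wrist's pose just before it. camera_params takes no time and is no camera call; for the wrist camera it gives the pose at the moment of the call.
- arm.job_done(): hands the job in, once; it reports no verdict.
Trained networks look in the newest picture that a camera, given by its name, has taken for a name from the list of things; names that differ only in an ending like _2 or _b are one class to them, and where a whole thing is asked for, a point or a joint stands for the part that bears it (a point fixed in the world has none). Each returns a list of dicts, best first, with "conf" (0 to 1); they miss things now and then, are a little off and sometimes report something else, mostly with a low value. They report only what shows in the picture. A call takes as long as a camera call. They do not tell look-alikes from the thing itself.
- arm.masks_of(label, camera): "mask" (420x560 bool, what is visible of it) and "extent" ([left, top, width, height] in pixels, round what is visible of it).
The state is a dict: "clock": time; "joints": joint angles; "joint_vel": joint speeds; "joint_efforts": joint torques, N m; "position": TCP position; "ee_rot": TCP orientation; "contact_force": force on the tool from outside, world axes, zero at the start; "wrist_torque": the same for the moment, N m; "gripper_width": finger opening in mm.
Only numpy, scipy, OpenCV 4.12 (cv2) and the standard library are available. Lean on these libraries where they do the work, as an engineer would, in place of code of your own. Each camera call takes 0.05 s, during which the arm holds its last target.

## Working session

There is one attempt and no reset: what is moved stays moved. The work goes in short steps, Python scripts to look and compute and a shell command to move; the robot and the scene stay as the last step left them, time stands still between calls to the robot, and variables do not carry over. Pictures are saved under pics/ and viewed, and the job is handed in when it is done.

```bash
ls; mkdir -p pics; python3 - <<'E'
from bench import arm
import cv2
print(arm.read_state())
for n in ["scene","top","wrist"]:
    im=arm.get_image(n); cv2.imwrite(f"pics/{n}0.png",im[:,:,::-1])
    print(n,arm.camera_params(n))
E
```

```text
pics
{'clock': 0.0, 'joints': array([ 1.50760687e+00,  3.85531908e-01,  6.59064841e-03, -5.36979019e-04,
       -1.19400138e+00, -2.58603154e-01]), 'joint_vel': array([-0.00107897, -0.00165781,  0.00131845, -0.00135478, -0.00164621,
       -0.00026734]), 'joint_efforts': array([-8.42483178e-05, -3.92286372e+01,  1.88398951e+01,  4.18624967e+00,
       -4.71959080e-03, -3.64943617e-06]), 'position': array([197.46288005, 592.39108322, 249.21702317]), 'ee_rot': array([-0.11324811, -0.69718977,  0.69873464,  0.11345129]), 'contact_force': array([-0.35122334,  0.13948956, -0.35861054]), 'wrist_torque': array([ 0.01243553,  0.00718393, -0.03111739]), 'gripper_width': 85.65781464152316}
scene {'fx': 400.27330329679444, 'fy': 400.27330329679444, 'cx': 282.6565707980208, 'cy': 209.87388328465224, 'D': array([-0.06921228,  0.        ,  0.        ,  0.        ,  0.        ]), 'rvec': array([ 1.97826062, -1.047061  ,  0.56750929]), 'tvec': array([-256.65362958,  325.25195572,  697.48211974])}
top {'fx': 396.4910644918048, 'fy': 396.4910644918048, 'cx': 280.6365917479695, 'cy': 210.96152970294926, 'D': array([-0.02753001,  0.        ,  0.        ,  0.        ,  0.        ]), 'rvec': array([ 2.15228459, -2.11880863,  0.1727712 ]), 'tvec': array([  79.06512575,  553.21098147, 1102.40990036])}
wrist {'fx': 329.3998663297136, 'fy': 329.3998663297136, 'cx': 284.83203495417087, 'cy': 211.73728476552728, 'D': array([-0.07377616,  0.        ,  0.        ,  0.        ,  0.        ]), 'rvec': array([-1.72246564,  2.39185892,  0.35269096]), 'tvec': array([624.55470229, -37.5096361 , 379.66344934])}
```

View pics/scene0.png

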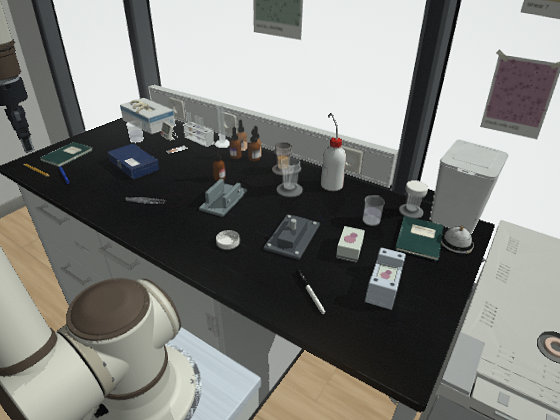

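View pics/top0.png

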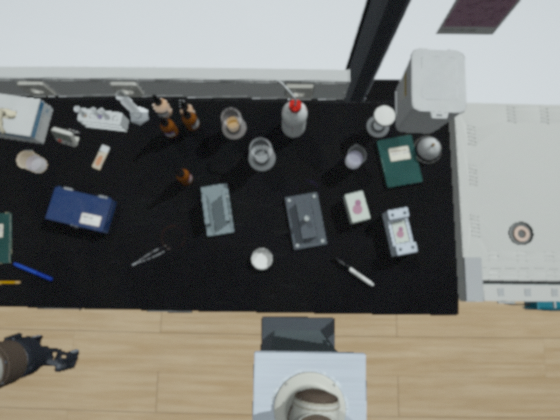

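View pics/wrist0.png

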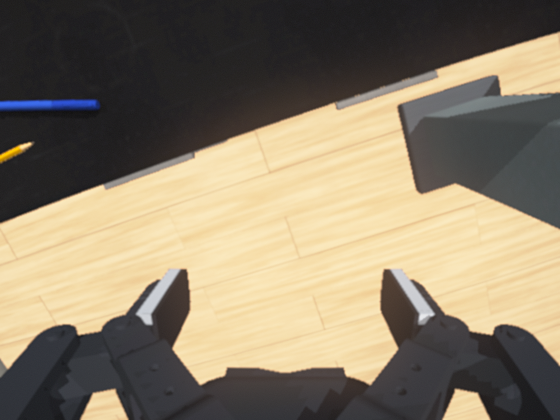

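The scene view has the mould with its block at (385,278), a loose look-alike block at (350,242), the stand at (293,236) and the cradle at (223,198). In the top view they are at (400,232), (357,207), (306,221) and (217,210). Next I'll run the masks and measure.

```bash
cat > h.py <<'E'
from bench import arm
import numpy as np, cv2
from scipy.spatial.transform import Rotation as R
def K(p): return np.array([[p['fx'],0,p['cx']],[0,p['fy'],p['cy']],[0,0,1.]])
def ray(p,uv,z):
    """pixels -> world points at height z"""
    uv=np.asarray(uv,float).reshape(-1,1,2)
    n=cv2.undistortPoints(uv,K(p),p['D']).reshape(-1,2)
    Rm=cv2.Rodrigues(p['rvec'])[0]; t=np.asarray(p['tvec'])
    c=-Rm.T@t; d=np.c_[n,np.ones(len(n))]@Rm
    return c+d*((z-c[2])/d[:,2])[:,None]
def proj(p,X):
    return cv2.projectPoints(np.asarray(X,float).reshape(-1,1,3),p['rvec'],np.asarray(p['tvec']),K(p),p['D'])[0].reshape(-1,2)
def snap(n,name):
    p=arm.camera_params(n); im=arm.get_image(n)
    cv2.imwrite(f'pics/{name}.png',im[:,:,::-1]); return p,im
def crop(im,x0,y0,x1,y1,s,name):
    c=cv2.resize(im[y0:y1,x0:x1],None,fx=s,fy=s,interpolation=cv2.INTER_CUBIC)
    cv2.imwrite(f'pics/{name}.png',c[:,:,::-1])
E
python3 - <<'E'
from h import *
p,im=snap('top','top1')
for l,z in [('mould_mid',50),('block_mid',30),('stand_seat',10),('cradle_in',10),('jar_clear',50),('beaker',50),('dropper_a',100),('cap_open',10),('marker',6)]:
    for m in arm.masks_of(l,'top')[:3]:
        k=m['mask']; ys,xs=np.nonzero(k)
        if len(xs)==0: continue
        r=cv2.minAreaRect(np.c_[xs,ys].astype(np.float32))
        print(l,round(m['conf'],2),m['extent'],ray(p,[r[0]],z).round(0)[0],np.round(r[1],0),round(r[2],1))
crop(im,180,110,440,305,3,'topc')
E
```

```text
mould_mid 0.72 [384.4, 207.2, 32.4, 47.7] [ 498. -253.   50.] [45. 25.] 77.1
block_mid 0.91 [341.6, 190.1, 28.3, 33.2] [ 572. -132.   30.] [30. 22.] 74.5
block_mid 0.76 [392.6, 224.0, 18.6, 19.8] [ 499. -261.   30.] [22. 14.] 76.0
block_mid 0.21 [336.2, 258.8, 36.6, 28.1] [ 384. -123.   30.] [48.  4.] 34.1
stand_seat 0.77 [287.4, 195.5, 37.9, 53.9] [531.  15.  10.] [52. 33.] 79.7
cradle_in 0.89 [201.5, 181.3, 35.3, 53.0] [560. 280.  10.] [50. 28.] 81.0
jar_clear 0.96 [249.5, 134.7, 25.0, 34.7] [720. 150.  50.] [31. 25.] 63.4
jar_clear 0.72 [382.3, 209.2, 34.9, 45.7] [ 498. -252.   50.] [46. 26.] 77.5
beaker 0.54 [346.5, 147.4, 23.1, 23.2] [ 715. -129.   50.] [18. 23.] 45.0
dropper_a 0.6 [176.5, 166.3, 14.4, 18.9] [637. 363. 100.] [20. 12.] 45.0
dropper_a 0.58 [389.7, 221.1, 20.9, 22.2] [ 492. -240.  100.] [22. 15.] 78.7
cap_open 0.6 [250.1, 248.9, 19.5, 19.7] [417. 142.  10.] [20. 19.] 90.0
marker 0.6 [283.4, 194.9, 42.0, 55.0] [533.  15.   6.] [55. 34.] 78.3
marker 0.53 [334.7, 257.9, 37.6, 27.4] [ 384. -127.    6.] [46.  4.] 35.5
```

View pics/topc.png

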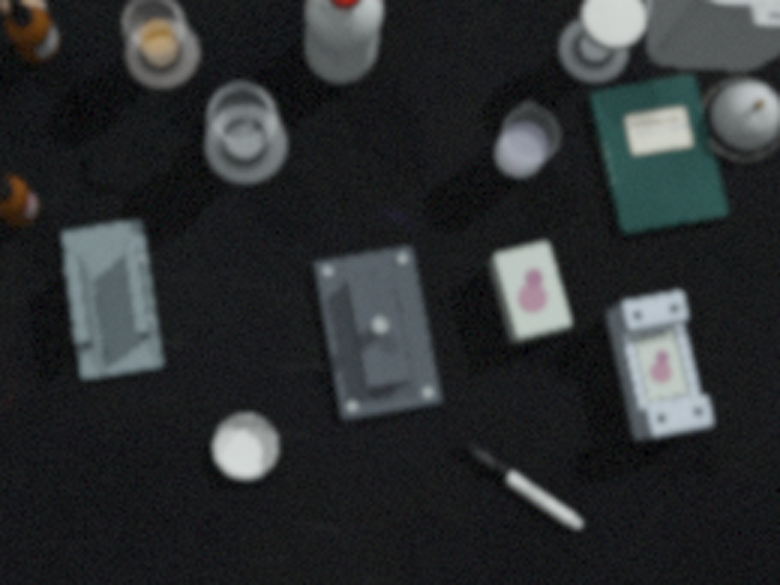

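In the crop, the candidates for the block are the one bare on the bench at top px (357,207), about 30x22 px, and the one in the mould at (400,232), about 22x14 px. The smaller one, in the mould, is the one I want. There is only one stand (306,221) and one cradle (217,210). Next, tool geometry.

```bash
cat >> h.py <<'E'
def axes(q): 
    M=R.from_quat(q).as_matrix(); return M
def Rdown(a): # jaw axis angle a (deg)
    c,s=np.cos(np.radians(a)),np.sin(np.radians(a))
    return np.array([[s,0,c],[-c,0,s],[0,-1,0]])
def plan(pos,a,frm=None):
    """shift(cm)/turn(deg) from current pose (measured) to TCP pos, jaw angle a"""
    s=arm.read_state(); P,M=(s['position'],axes(s['ee_rot'])) if frm is None else (np.array(frm[0]),Rdown(frm[1]))
    best=None
    for b in (a,a+180):
        rv=np.degrees(R.from_matrix(M.T@Rdown(b)).as_rotvec())
        if best is None or np.linalg.norm(rv)<np.linalg.norm(best): best=rv
    return (M.T@(np.array(pos)-P)/10).round(3), best.round(2)
def st():
    s=arm.read_state(); M=axes(s['ee_rot'])
    print('t',round(s['clock'],2),'pos',s['position'].round(1),'jaw',np.degrees(np.arctan2(M[1,2],M[0,2])).round(2),'yax',M[:,1].round(4),'j',s['joints'].round(2),'F',s['contact_force'].round(1),'w',round(s['gripper_width'],1))
E
python3 - <<'E'
from h import *
st()
s=arm.read_state();M=axes(s['ee_rot'])
p=arm.camera_params('wrist');Rm=cv2.Rodrigues(p['rvec'])[0];c=-Rm.T@p['tvec']
print('cam in tool',M.T@(c-s['position']),'cam axes in tool\n',(M.T@Rm.T).round(2))
p=arm.camera_params('top'); print('topcam',-cv2.Rodrigues(p['rvec'])[0].T@p['tvec'])
# long edges in top pic (crop px/3+offset)
def w(c,z): return ray(p,[[180+c[0]/3,110+c[1]/3]],z)[0]
for n,A,B,z in [('mould R',(688,292),(713,425),59),('mould L',(622,300),(645,440),59),('stand L',(315,262),(344,418),10),('stand R',(412,246),(441,402),10),('cradle L',(62,231),(82,379),10),('cradle R',(142,220),(163,368),10)]:
    a,b=w(A,z),w(B,z); d=a-b; print(n,a.round(),b.round(),np.linalg.norm(d).round(),np.degrees(np.arctan2(d[1],d[0])).round(1))
E
```

```text
t 0.65 pos [197.6 592.9 250.3] jaw -108.44 yax [-0. -0. -1.] j [ 1.51  0.38  0.01 -0.   -1.19 -0.26] F [-0.3 -0.3 -0.5] w 85.5
cam in tool [ -74.50804988 -123.60130245   -0.44068873] cam axes in tool
 [[ 0.    0.96  0.29]
 [-0.   -0.29  0.96]
 [ 1.   -0.    0.  ]]
topcam [ 365.56895358   84.36737762 1177.64288233]
mould R [ 566. -282.   59.] [ 439. -301.   59.] 128.0 8.5
mould L [ 557. -218.   59.] [ 424. -236.   59.] 134.0 7.7
stand L [599.  75.  10.] [444.  45.  10.] 158.0 11.1
stand R [617. -22.  10.] [461. -50.  10.] 159.0 10.4
cradle L [627. 330.  10.] [478. 303.  10.] 151.0 10.3
cradle R [640. 250.  10.] [490. 224.  10.] 152.0 10.0
```

```bash
python3 - <<'E'
from h import *
print(plan([550,255,255],-190))
E
```

```text
(array([-44.115,  -0.47 ,  20.908]), array([-0.  , 81.56, -0.  ]))
```

```bash
python3 -m inch '[[1,-11,0,5.2,0,20,0],[1,-14.7,0,7,0,27,0],[1,-22,0,10.4,0,40,0],[1,-29.4,0,13.9,0,54,0],[1,-36.7,-0.4,17.4,0,68,0],[1,-44.1,-0.5,20.9,0,81.6,0],[1,-44.1,-0.5,20.9,0,81.6,0],[1,-44.1,-0.5,20.9,0,81.6,0],[1,-44.1,-0.5,20.9,0,81.6,0],[1,-44.1,-0.5,20.9,0,81.6,0],[1,-44.1,-0.5,20.9,0,81.6,0],[1,-44.1,-0.5,20.9,0,81.6,0],[1,-44.1,-0.5,20.9,0,81.6,0],[1,-44.1,-0.5,20.9,0,81.6,0]]'; python3 - <<'E'
from h import *
st(); p,im=snap('wrist','w1'); import pickle; pickle.dump((p,im),open('w1.pkl','wb'))
for m in arm.masks_of('cradle_in','wrist')[:2]:
    print(m['conf'],m['extent'])
s=([547,255,255],-190)
print(plan([505,10,255],-260))
E
```

```text
clock: 1.82
position: [550.8, 253.7, 254.9]
ee_rot: [-0.542, -0.453, 0.454, 0.543]
contact_force: [-0.4, 0.7, 0.8]
gripper_width: 85.1
t 1.82 pos [550.8 253.7 254.9] jaw 169.79 yax [-4.e-04 -2.e-04 -1.e+00] j [ 0.7   0.35 -0.03 -0.   -1.19 -0.88] F [-0.4  0.7  0.8] w 85.1
0.59 [209.4, 147.0, 140.2, 104.9]
0.26 [197.7, 1.4, 70.0, 27.6]
(array([-2.4934e+01,  2.3000e-02,  1.2600e-01]), array([-1.000e-02,  6.998e+01, -1.000e-02]))
```

View pics/w1.png

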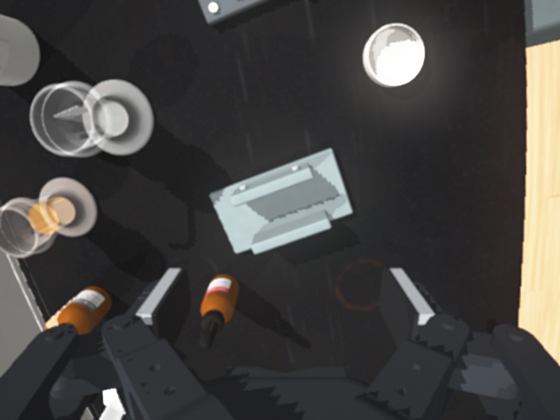

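The wrist view shows the cradle in the middle at (282,200). A dropper bottle stands at (220,295) and the cap is at (394,54). I'll crop the cradle for its corners.

```bash
python3 - <<'E'
from h import *
import pickle
p,im=pickle.load(open('w1.pkl','rb'))
crop(im,195,135,370,265,4.5,'w1c')
E
python3 -m inch '[[1,-4,0,0,0,9,0],[1,-8,0,0,0,18,0],[1,-12,0,0,0,32,0],[1,-16,0,0,0,45,0],[1,-20,0,0,0,58,0],[1,-25,0,0.1,0,70,0],[1,-25,0,0.1,0,70,0],[1,-25,0,0.1,0,70,0],[1,-25,0,0.1,0,70,0],[1,-25,0,0.1,0,70,0],[1,-25,0,0.1,0,70,0],[1,-25,0,0.1,0,70,0]]'
python3 - <<'E'
from h import *
st(); p,im=snap('wrist','w2'); import pickle; pickle.dump((p,im),open('w2.pkl','wb'))
print(plan([465,-262,255],-262))
E
```

```text
clock: 2.92
position: [505.0, 10.2, 255.5]
ee_rot: [-0.704, -0.063, 0.063, 0.704]
contact_force: [-0.3, -0.8, -0.4]
gripper_width: 85.3
t 2.92 pos [505.   10.2 255.5] jaw 100.23 yax [ 4.e-04  2.e-04 -1.e+00] j [ 0.34  0.18 -0.27 -0.   -1.12 -1.73] F [-0.3 -0.8 -0.4] w 85.3
(array([ -8.769,   0.045, -26.064]), array([-0.01,  2.21,  0.02]))
```

View pics/w1c.png

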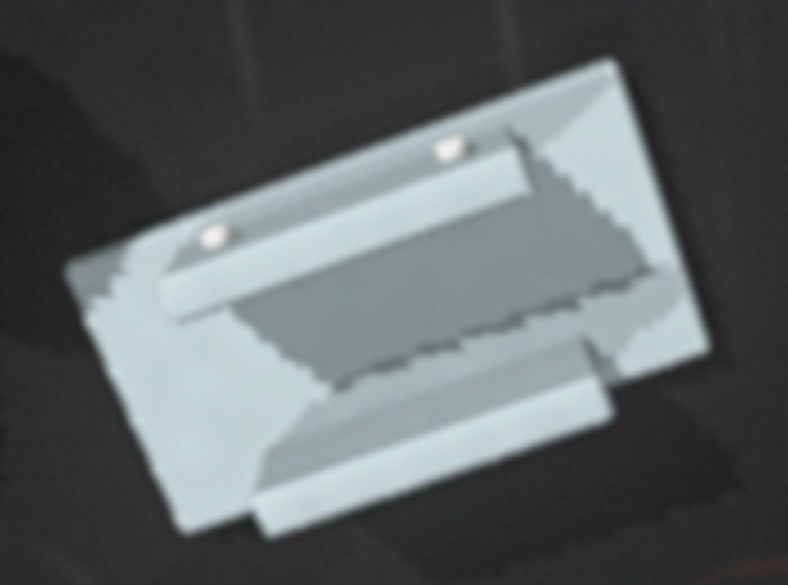

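View pics/w2.png

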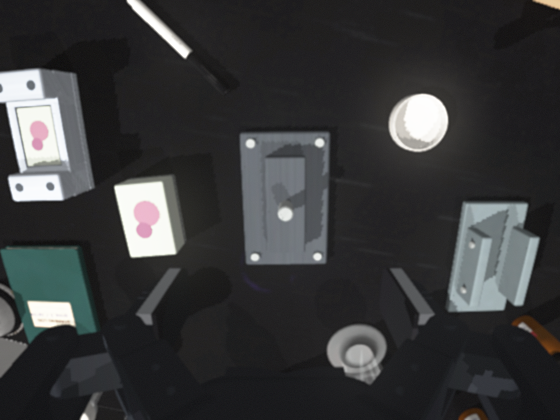

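```bash
cat >> h.py <<'E'
from scipy.optimize import least_squares
def fit(ps, X, uv, x0):
    """ps: cam params per point; X model pts (local xyz, z world); uv pixels"""
    X=np.array(X,float)
    def tr(v):
        c,s=np.cos(v[2]),np.sin(v[2]); Y=X.copy()
        Y[:,0]=v[0]+c*X[:,0]-s*X[:,1]; Y[:,1]=v[1]+s*X[:,0]+c*X[:,1]; return Y
    f=lambda v:(np.vstack([proj(p,[y]) for p,y in zip(ps,tr(v))])-uv).ravel()
    r=least_squares(f,x0,x_scale=[1,1,.01],loss='soft_l1'); print('pose',r.x[:2].round(1),np.degrees(r.x[2]).round(2),'res px',r.fun.reshape(-1,2).round(1).tolist()); return r.x
E
python3 - <<'E'
from h import *
import pickle
p,im=pickle.load(open('w1.pkl','rb'))
uv=np.array([(65,265),(612,60),(708,350),(185,532)])/4.5+[195,135]
print(ray(p,uv,10).round(0))
fit([p]*4,[(75,-40,10),(-75,-40,10),(-75,40,10),(75,40,10)],uv,[560,280,.18])
p,im=pickle.load(open('w2.pkl','rb'))
crop(im,225,115,345,275,4,'w2c')
E
python3 -m inch '[[1,-3,0,-4,0,2,0],[1,-4,0,-8,0,2.2,0],[1,-5,0,-12,0,2.2,0],[1,-6,0,-16,0,2.2,0],[1,-7,0,-20,0,2.2,0],[1,-8,0,-24,0,2.2,0],[1,-8.8,0,-26,0,2.2,0],[1,-8.8,0,-26,0,2.2,0],[1,-8.8,0,-26,0,2.2,0],[1,-8.8,0,-26,0,2.2,0]]'
python3 - <<'E'
from h import *
st(); p,im=snap('wrist','w3'); import pickle; pickle.dump((p,im),open('w3.pkl','wb'))
E
```

```text
[[640. 254.  10.]
 [495. 228.  10.]
 [480. 306.  10.]
 [626. 332.  10.]]
pose [560.4 280.3] 10.25 res px [[-1.1, 0.2], [0.9, -0.3], [0.8, -0.1], [-0.8, 0.6]]
clock: 3.8
position: [463.6, -261.7, 255.2]
ee_rot: [-0.705, -0.048, 0.048, 0.706]
contact_force: [-0.4, 0.7, 0.7]
gripper_width: 85.4
t 3.8 pos [ 463.6 -261.7  255.2] jaw 97.84 yax [-3.e-04  3.e-04 -1.e+00] j [-0.21  0.22 -0.21 -0.   -1.14 -1.22] F [-0.4  0.7  0.7] w 85.4
```

View pics/w2c.png

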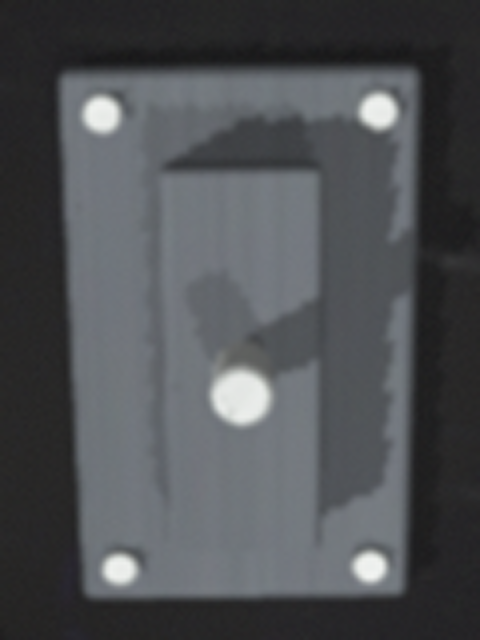

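View pics/w3.png

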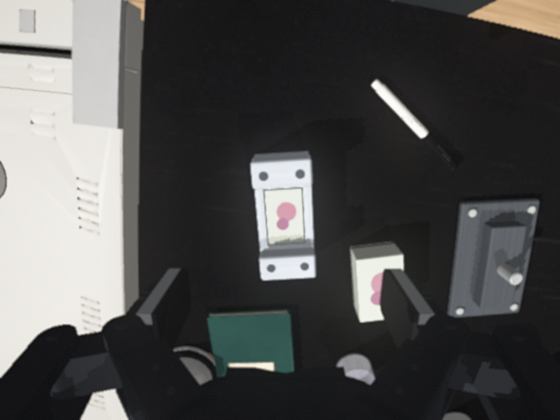

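```bash
python3 - <<'E'
from h import *
import pickle
p,im=pickle.load(open('w2.pkl','rb'))
# image top = near robot(-x); image left = -y
uv=np.array([(60,72),(418,68),(405,598),(85,598),(240,396),(162,168),(318,168)])/4+[225,115]
X=[(-80,-50,10),(-80,50,10),(80,50,10),(80,-50,10),(0,0,56),(-55,-22,30),(-55,22,30)]
print(ray(p,uv[4:5],56).round(1))
fit([p]*7,X,uv,[531,15,.18])
p,im=pickle.load(open('w3.pkl','rb'))
crop(im,235,140,335,290,4,'w3c')
E
```

```text
[[531.9  15.2  56. ]]
pose [532.   15.7] 10.76 res px [[-0.9, -0.5], [0.8, -0.4], [0.2, 0.0], [-0.7, 0.7], [0.4, 0.2], [-1.4, 0.4], [1.2, -0.0]]
```

View pics/w3c.png

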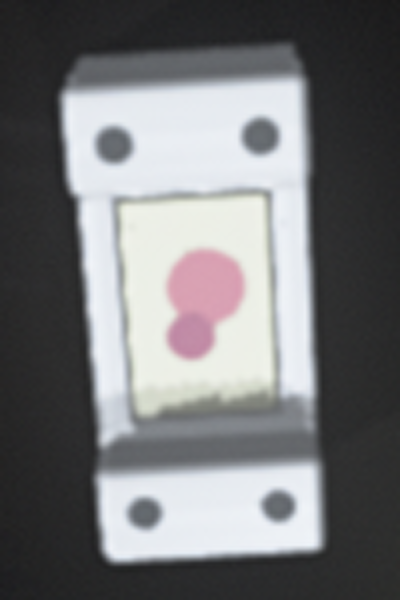

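```bash
python3 - <<'E'
from h import *
import pickle
p,im=pickle.load(open('w3.pkl','rb'))
uv=np.array([(62,92),(303,77),(323,550),(105,562),(98,475),(321,458)])/4+[235,140]
X=[(-65,-30,59),(-65,30,59),(65,30,59),(65,-30,59),(37,-30,59),(37,30,59)]
fit([p]*6,X,uv,[497,-259,.14])
uv=np.array([(116,199),(268,191),(278,410),(134,418)])/4+[235,140]
fit([p]*4,[(-31,-20,38),(-31,20,38),(31,20,38),(31,-20,38)],uv,[497,-259,.14])
E
```

```text
pose [ 499.8 -256.6] 11.58 res px [[-0.8, -0.5], [0.6, -0.8], [0.6, 1.0], [-0.0, 1.2], [-0.6, -0.4], [0.2, 0.4]]
pose [ 499.1 -256.8] 11.24 res px [[0.2, 0.3], [-0.1, 0.1], [-0.1, -0.2], [0.0, -0.3]]
```

Mould pose is (499.5, -256.7) with yaw 11.4° (block and mould fits agree), stand (532.0, 15.5) with yaw 10.8°, cradle (560.4, 280.3) with yaw 10.2°. All of these agree with the top camera.

```bash
python3 - <<'E'
from h import *
print(plan([499.5,-256.7,24],101.4))
E
```

```text
(array([ 3.596, 23.132, -0.042]), array([-0.01, -3.52,  0.  ]))
```

```bash
python3 -m inch '[[1,2,3,0,0,-3.5,0],[1,3.6,7,0,0,-3.5,0],[1,3.6,11,0,0,-3.5,0],[1,3.6,14.5,0,0,-3.5,0],[1,3.6,18,0,0,-3.5,0],[1,3.6,20.5,0,0,-3.5,0],[1,3.6,22,0,0,-3.5,0],[1,3.6,23.1,0,0,-3.5,0],[1,3.6,23.1,0,0,-3.5,0],[1,3.6,23.1,0,0,-3.5,0],[1,3.6,23.1,0,0,-3.5,0]]'
python3 - <<'E'
from h import *
st(); p,im=snap('wrist','w4')
p,im=snap('scene','s4'); crop(im,330,210,430,320,5,'s4c')
E
```

```text
clock: 4.77
position: [500.6, -257.1, 25.7]
ee_rot: [0.704, 0.071, -0.069, -0.703]
contact_force: [-0.9, 0.6, -0.1]
gripper_width: 85.3
t 4.77 pos [ 500.6 -257.1   25.7] jaw 101.35 yax [ 2.7e-03 -8.0e-04 -1.0e+00] j [-0.19  0.54 -0.4   0.   -0.63 -1.19] F [-0.9  0.6 -0.1] w 85.3
```

View pics/w4.png

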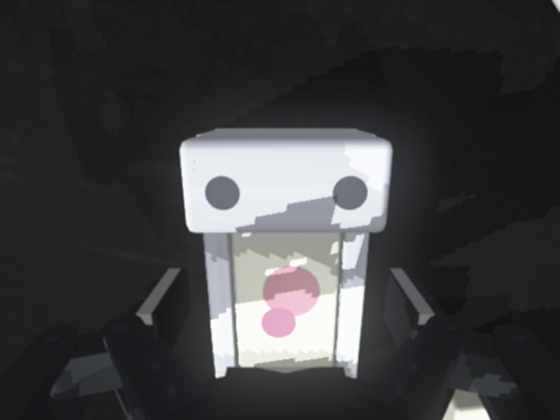

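View pics/s4c.png

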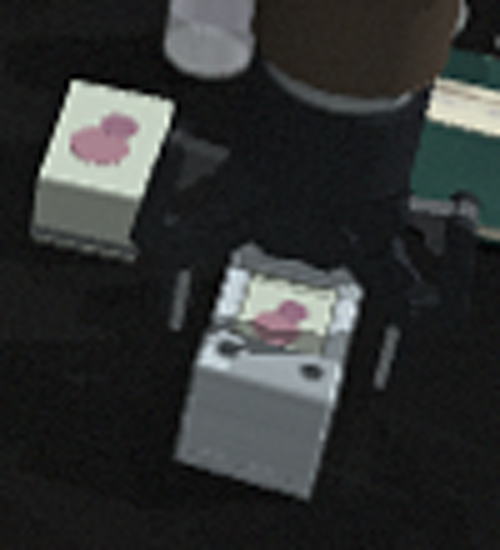

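The wrist view has the mould centred between the pads: pads at (165,305) and (405,305), end block from (182,140) to (390,140). Close the gripper.

```bash
python3 -m inch '[[0.5,0,0,0,0,0,0],[0.4,0,0,0,0,0,0],[0.3,0,0,0,0,0,0],[0.2,0,0,0,0,0,0],[0,0,0,0,0,0,0],[0,0,0,0,0,0,0],[0,0,0,0,0,0,0],[0,0,0,0,0,0,0]]'
python3 -m inch '[[0,0,-0.5,0,0,0,0],[0,0,-2,0,0,0,0],[0,0,-4,0,0,0,0],[0,0,-6,0,0,0,0],[0,0,-8,0,0,0,0],[0,0,-8,0,0,0,0],[0,0,-8,0,0,0,0],[0,0,-8,0,0,0,0]]'
python3 - <<'E'
from h import *
st(); p,im=snap('wrist','w5'); import pickle; pickle.dump((p,im),open('w5.pkl','wb'))
E
```

```text
clock: 5.53
position: [499.6, -257.2, 25.4]
ee_rot: [0.704, 0.07, -0.069, -0.704]
contact_force: [-1.7, 2.1, 5.7]
gripper_width: 59.1
clock: 6.2
position: [497.6, -256.7, 102.4]
ee_rot: [-0.703, -0.068, 0.07, 0.704]
contact_force: [0.8, -0.5, -7.3]
gripper_width: 58.6
t 6.2 pos [ 497.6 -256.7  102.4] jaw 101.2 yax [-0.0036  0.0017 -1.    ] j [-0.19  0.43 -0.34 -0.   -0.81 -1.19] F [ 0.8 -0.5 -7.3] w 58.6
```

View pics/w5.png

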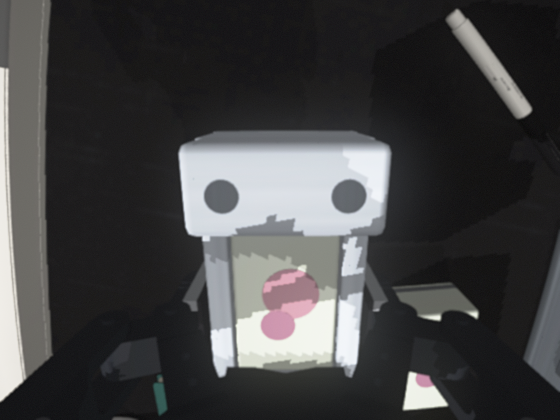

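```bash
python3 - <<'E'
from h import *
import pickle
p,im=pickle.load(open('w5.pkl','rb'))
crop(im,160,110,410,260,3.2,'w5c')
P=np.array([497.6,-256.7,102.4])
uv=np.array([(181,147),(389,146),(381,233),(187,234)],float)
for dz in (22,24,26):
  z=102.4-dz+59
  v=fit([p]*4,[(-65,-30,z),(-65,30,z),(-37,30,z),(-37,-30,z)],uv,[499,-256,.2])
  d=v[:2]-P[:2]; a=np.radians(101.2-90); print(dz,'in tool x,y',d@[np.cos(a),np.sin(a)],d@[-np.sin(a),np.cos(a)])
E
```

```text
pose [ 497.5 -256.4] 11.43 res px [[-10.2, -0.9], [10.3, -0.9], [9.3, 11.3], [-6.4, 11.3]]
22 in tool x,y -0.002889062004326324 0.27486602754642125
pose [ 497.8 -256.6] 11.43 res px [[-8.5, -0.9], [7.0, -0.9], [6.5, 9.3], [-5.0, 9.3]]
24 in tool x,y 0.18249692583395194 0.07812351583210747
pose [ 498.  -256.6] 11.43 res px [[-6.3, -0.9], [4.3, -0.9], [4.2, 7.3], [-3.2, 7.3]]
26 in tool x,y 0.3675510332697672 0.00296308830903325
```

View pics/w5c.png

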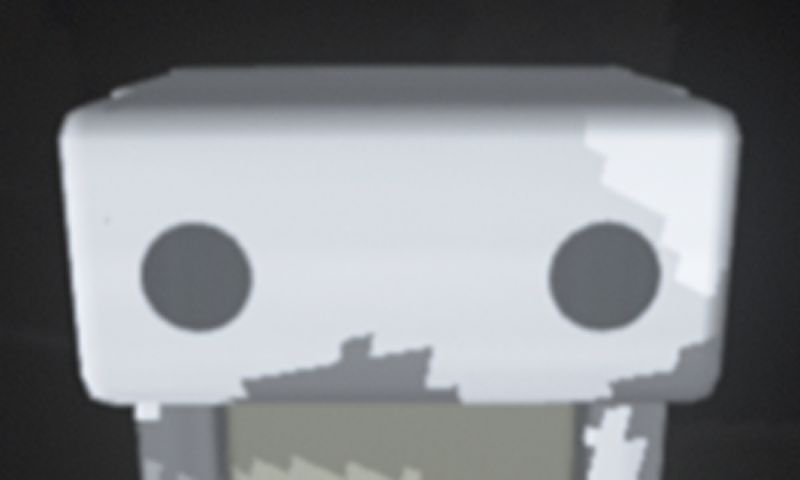

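```bash
python3 - <<'E'
from h import *
st(); print(plan([532,15.5,110],100.8))
E
```

```text
t 6.25 pos [ 497.6 -256.8  102.1] jaw 101.21 yax [-0.0043  0.0017 -1.    ] j [-0.19  0.43 -0.34 -0.   -0.81 -1.19] F [ 0.4  0.7 -7.4] w 58.9
(array([ 8.667, -0.755, 26.04 ]), array([-0.14,  0.41, -0.22]))
```

```bash
python3 -m inch '[[0,0.7,-0.3,2,0,0.4,0],[0,2,-0.6,6,0,0.4,0],[0,3.3,-0.8,10,0,0.4,0],[0,4.6,-0.8,14,0,0.4,0],[0,6,-0.8,18,0,0.4,0],[0,7.3,-0.8,22,0,0.4,0],[0,8.3,-0.8,25,0,0.4,0],[0,8.7,-0.8,26,0,0.4,0],[0,8.7,-0.8,26,0,0.4,0],[0,8.7,-0.8,26,0,0.4,0],[0,8.7,-0.8,26,0,0.4,0],[0,8.7,-0.8,26,0,0.4,0]]'
python3 - <<'E'
from h import *
st(); p,im=snap('wrist','w6');
p,im=snap('scene','s6'); crop(im,240,180,360,280,6,'s6c')
print(plan([532,15.5,110],100.8))
E
```

```text
clock: 7.25
position: [533.1, 13.4, 111.6]
ee_rot: [0.704, 0.066, -0.067, -0.704]
contact_force: [-1.1, -0.6, -6.9]
gripper_width: 59.1
t 7.25 pos [533.1  13.4 111.6] jaw 100.76 yax [-1.9e-03 -6.0e-04 -1.0e+00] j [ 0.33  0.38 -0.4  -0.   -0.8  -1.71] F [-1.1 -0.6 -6.9] w 59.1
(array([-0.109,  0.201,  0.228]), array([ 0.01, -0.05, -0.05]))
```

View pics/w6.png

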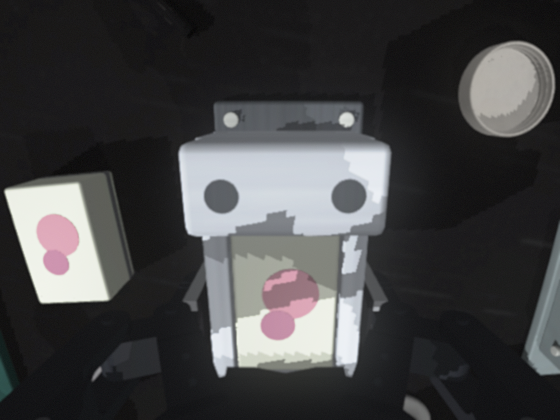

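View pics/s6c.png

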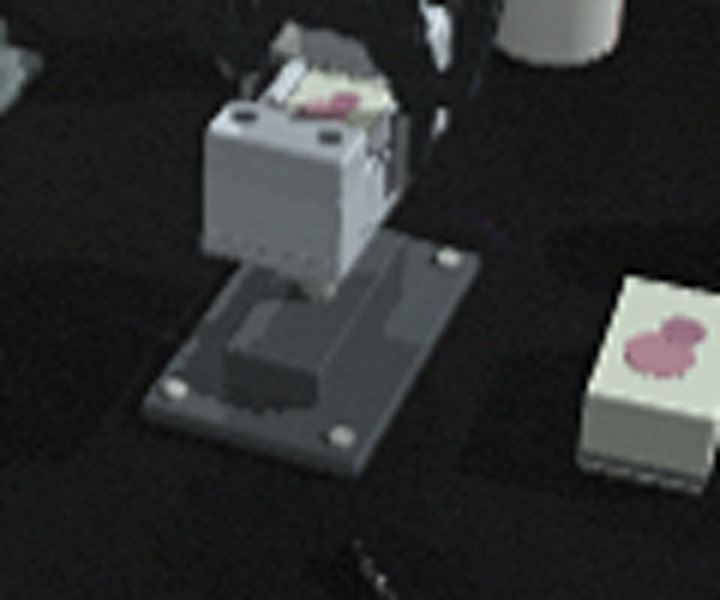

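```bash
python3 -m inch '[[0,-0.1,0.5,0.2,0,0,0],[0,-0.1,1.5,0.2,0,0,0],[0,-0.1,2.2,0.2,0,0,0],[0,-0.1,2.2,0.2,0,0,0],[0,-0.1,2.2,0.2,0,0,0],[0,-0.1,2.2,0.2,0,0,0]]'
python3 - <<'E'
from h import *
st(); p,im=snap('wrist','w7'); import pickle; pickle.dump((p,im),open('w7.pkl','wb'))
crop(im,190,80,380,150,4,'w7c')
print(plan([532,15.5,89],100.8))
p2,im2=pickle.load(open('w2.pkl','rb'))
scr=np.array([(102,115),(378,110),(370,567),(120,570)])/4+[225,115]
W=ray(p2,scr,12); print(W.round(1)); c=np.array([532,15.6]);a=np.radians(10.76)
d=W[:,:2]-c; print((d@np.array([[np.cos(a),-np.sin(a)],[np.sin(a),np.cos(a)]])).round(1))
print('expected in w7',proj(p,W[:2]).round(1))
E
```

```text
clock: 7.85
position: [532.7, 16.5, 90.2]
ee_rot: [0.704, 0.067, -0.067, -0.704]
contact_force: [0.3, 0.7, -5.3]
gripper_width: 59.5
t 7.85 pos [532.7  16.5  90.2] jaw 100.87 yax [-0.e+00 -2.e-04 -1.e+00] j [ 0.34  0.41 -0.42  0.   -0.74 -1.72] F [ 0.3  0.7 -5.3] w 59.5
(array([-0.104,  0.145, -0.088]), array([0.01, 0.07, 0.03]))
[[472.4 -34.   12. ]
 [457.6  40.4  12. ]
 [592.   66.3  12. ]
 [606.5  -8.5  12. ]]
[[-67.8 -37.7]
 [-68.4  38.2]
 [ 68.4  38.6]
 [ 68.7 -37.5]]
expected in w7 [[220.5 120.8]
 [348.1 119.9]]
```

View pics/w7c.png

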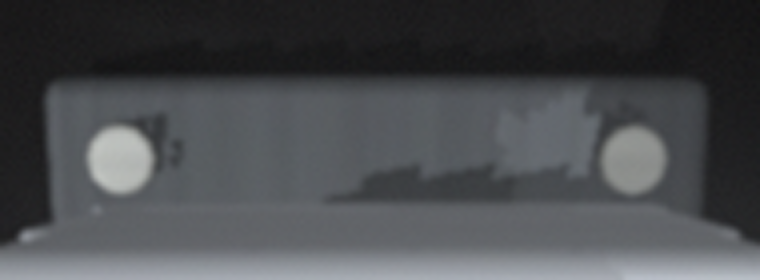

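```bash
python3 -m inch '[[0,-0.08,0,-0.05,0,0,0],[0,-0.08,0.5,-0.05,0,0,0],[0,-0.08,0.9,-0.05,0,0,0],[0,-0.08,1.2,-0.05,0,0,0],[0,-0.08,1.5,-0.05,0,0,0],[0,-0.08,1.5,-0.05,0,0,0],[0,-0.08,1.5,-0.05,0,0,0]]'; python3 -c "
from h import *
st()"
```

```text
clock: 8.48
position: [531.7, 15.8, 75.0]
ee_rot: [0.704, 0.067, -0.067, -0.704]
contact_force: [0.4, -0.0, -6.5]
gripper_width: 58.9
t 8.48 pos [531.7  15.8  75. ] jaw 100.86 yax [-6.e-04 -3.e-04 -1.e+00] j [ 0.33  0.43 -0.44  0.   -0.71 -1.72] F [ 0.4 -0.  -6.5] w 58.9
```

The underside is about 6 mm below the post tip with no contact force, so the post is in the hole. Press down.

```bash
python3 -m inch '[[0,0,0.3,0,0,0,0],[0,0,0.6,0,0,0,0],[0,0,0.9,0,0,0,0],[0,0,1.2,0,0,0,0],[0,0,1.5,0,0,0,0],[0,0,1.8,0,0,0,0],[0,0,2.0,0,0,0,0],[0,0,2.0,0,0,0,0],[0,0,2.0,0,0,0,0]]'; python3 -c "
from h import *
st()
p,im=snap('scene','s8'); crop(im,240,180,360,280,6,'s8c')"
```

```text
clock: 9.23
position: [532.6, 16.1, 55.4]
ee_rot: [-0.704, -0.068, 0.067, 0.704]
contact_force: [0.8, -0.2, -2.1]
gripper_width: 59.1
t 9.23 pos [532.6  16.1  55.4] jaw 100.89 yax [ 1.4e-03  2.0e-04 -1.0e+00] j [ 0.33  0.46 -0.45  0.   -0.66 -1.72] F [ 0.8 -0.2 -2.1] w 59.1
```

View pics/s8c.png

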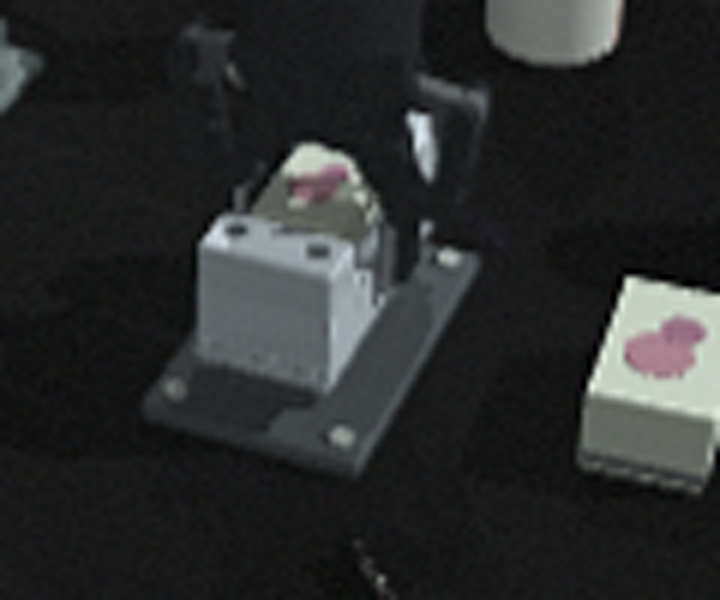

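The scene crop shows the mould down on the stand and the block standing proud at (320,190). A little more press to seat it fully.

```bash
python3 -m inch '[[0,0,0.1,0,0,0,0],[0,0,0.2,0,0,0,0],[0,0,0.2,0,0,0,0],[0,0,0.2,0,0,0,0]]'; python3 -c "
from h import *
st()
p,im=snap('wrist','w9')"
```

```text
clock: 9.62
position: [532.5, 16.1, 55.4]
ee_rot: [0.704, 0.068, -0.066, -0.704]
contact_force: [-2.5, 2.4, 10.5]
gripper_width: 58.8
t 9.62 pos [532.5  16.1  55.4] jaw 100.9 yax [ 2.e-03  2.e-04 -1.e+00] j [ 0.34  0.46 -0.45  0.   -0.66 -1.72] F [-2.5  2.4 10.5] w 58.8
```

View pics/w9.png

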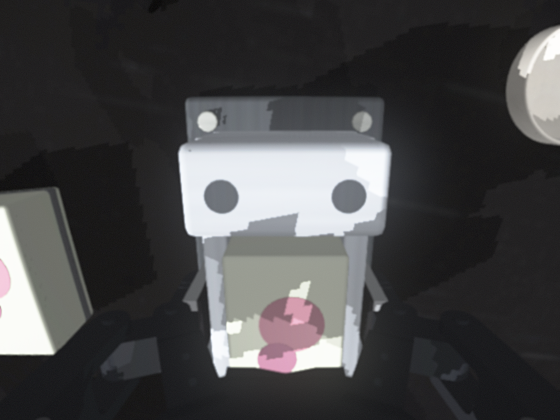

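The mould bottomed at the same TCP height, with 10 N of push, and it looks square on the stand. Release and rise.

```bash
python3 -m inch '[[0.3,0,0.1,0,0,0,0],[0.6,0,0,0,0,0,0],[1,0,0,0,0,0,0],[1,0,0,0,0,0,0],[1,0,0,0,0,0,0],[1,0,0,0,0,0,0],[1,0,-1,0,0,0,0],[1,0,-3,0,0,0,0],[1,0,-6,0,0,0,0],[1,0,-10,0,0,0,0],[1,-2,-14,0,0,0,0],[1,-3,-17,0,0,0,0],[1,-3,-17,0,0,0,0],[1,-3,-17,0,0,0,0],[1,-3,-17,0,0,0,0]]'; python3 -c "
from h import *
st()
p,im=snap('wrist','w10'); import pickle; pickle.dump((p,im),open('w10.pkl','wb'))
crop(im,210,100,360,290,3,'w10c')"
```

```text
clock: 10.92
position: [501.9, 10.1, 223.3]
ee_rot: [-0.704, -0.067, 0.067, 0.704]
contact_force: [0.0, -0.2, 0.0]
gripper_width: 85.3
t 10.92 pos [501.9  10.1 223.3] jaw 100.85 yax [-2.e-04  4.e-04 -1.e+00] j [ 0.34  0.2  -0.33 -0.   -1.04 -1.73] F [ 0.  -0.2  0. ] w 85.3
```

View pics/w10c.png

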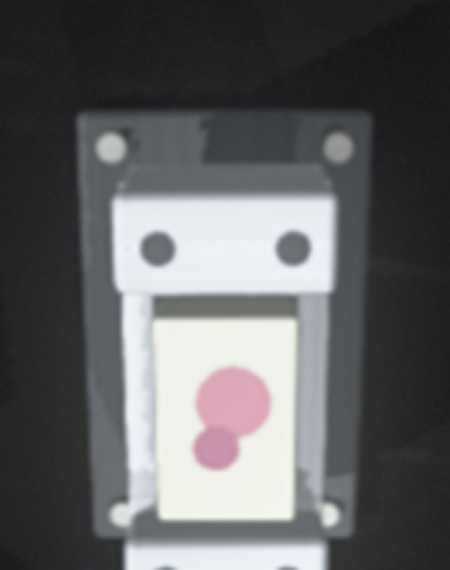

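```bash
python3 - <<'E'
from h import *
import pickle
p,im=pickle.load(open('w10.pkl','rb'))
uv=np.array([(153,318),(297,317),(294,519),(160,519)])/3+[210,100]
print(ray(p,uv,86).round(1))
v=fit([p]*4,[(-31,-20,86),(-31,20,86),(31,20,86),(31,-20,86)],uv,[532,16,.19])
uv=np.array([(114,197),(334,195),(331,292),(118,292)])/3+[210,100]
fit([p]*4,[(-65,-30,89),(-65,30,89),(-37,30,89),(-37,-30,89)],uv,[532,16,.19])
print(plan([532.3,15.7,89],100.8)); print(plan([560,150,200],100.8,([532.3,15.7,200],100.8)))
E
```

```text
[[506.5  -8.9  86. ]
 [498.8  29.9  86. ]
 [559.1  41.9  86. ]
 [566.5   3.3  86. ]]
pose [532.8  16.5] 11.3 res px [[-0.2, -0.2], [0.3, -0.3], [0.3, 0.2], [-0.4, 0.5]]
pose [532.3  16.3] 11.19 res px [[-1.5, -1.1], [1.5, -0.9], [1.6, 1.2], [-1.5, 1.7]]
(array([ 3.132, 13.339, -0.02 ]), array([-0.  ,  0.05, -0.11]))
(array([ 5.237,  0.   , 12.673]), array([0., 0., 0.]))
```

```bash
python3 -m inch '[[1,2,3,0,0,0,0],[1,3.1,7,0.03,0,0,0],[1,3.1,10,0.03,0,0,0],[1,3.1,12,0.03,0,0,0],[1,3.1,13.3,0.03,0,0,0],[1,3.1,13.3,0.03,0,0,0],[1,3.1,13.3,0.03,0,0,0],[1,3.1,13.3,0.03,0,0,0]]'; python3 -c "
from h import *
st()
p,im=snap('wrist','w11')
p,im=snap('scene','s11'); crop(im,240,160,360,270,5,'s11c')"
```

```text
clock: 11.63
position: [533.2, 16.4, 90.4]
ee_rot: [0.704, 0.067, -0.067, -0.704]
contact_force: [0.4, -0.7, -0.2]
gripper_width: 85.4
t 11.63 pos [533.2  16.4  90.4] jaw 100.88 yax [-0.e+00 -4.e-04 -1.e+00] j [ 0.34  0.41 -0.42  0.   -0.74 -1.72] F [ 0.4 -0.7 -0.2] w 85.4
```

View pics/w11.png

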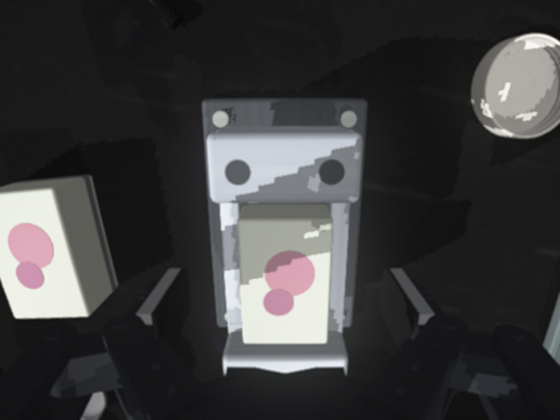

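View pics/s11c.png

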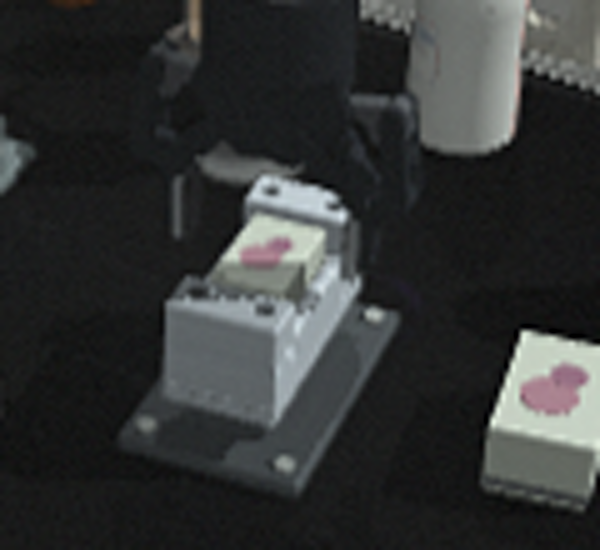

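Aligned: the block is centred at (285,270) between the pads. Close on its long sides and lift.

```bash
python3 -m inch '[[0.5,0,0.1,0,0,0,0],[0.4,0,0.1,0,0,0,0],[0.3,0,0.1,0,0,0,0],[0.2,0,0.1,0,0,0,0],[0.1,0,0.1,0,0,0,0],[0,0,0.1,0,0,0,0],[0,0,0.1,0,0,0,0],[0,0,0.1,0,0,0,0],[0,0,0.1,0,0,0,0],[0,0,0.1,0,0,0,0]]'; python3 -c "
from h import *
st()
p,im=snap('wrist','w12')"
```

```text
clock: 12.57
position: [533.1, 16.3, 90.1]
ee_rot: [0.704, 0.067, -0.067, -0.704]
contact_force: [-1.2, 0.3, 6.0]
gripper_width: 38.9
t 12.57 pos [533.1  16.3  90.1] jaw 100.88 yax [ 0.0011  0.     -1.    ] j [ 0.34  0.41 -0.42  0.   -0.74 -1.72] F [-1.2  0.3  6. ] w 38.9
```

View pics/w12.png

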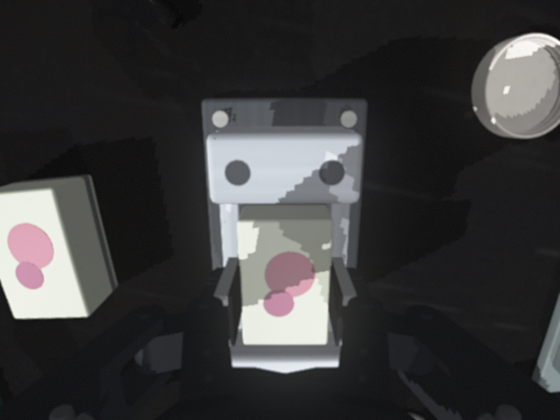

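```bash
python3 -m inch '[[0,0,-0.3,0,0,0,0],[0,0,-0.8,0,0,0,0],[0,0,-1.5,0,0,0,0],[0,0,-3,0,0,0,0],[0,0,-5,0,0,0,0],[0,0,-6,0,0,0,0],[0,0,-6,0,0,0,0],[0,0,-6,0,0,0,0]]'; python3 -c "
from h import *
st()
p,im=snap('scene','s13'); crop(im,200,130,360,270,5,'s13c')
p,im=snap('wrist','w13')
print(plan([565,150,135],101))"
```

```text
clock: 13.28
position: [532.7, 16.4, 149.5]
ee_rot: [-0.704, -0.067, 0.066, 0.704]
contact_force: [-0.2, 0.9, -1.9]
gripper_width: 38.4
t 13.28 pos [532.7  16.4 149.5] jaw 100.84 yax [ 8.e-04  8.e-04 -1.e+00] j [ 0.34  0.33 -0.36 -0.   -0.88 -1.72] F [-0.2  0.9 -1.9] w 38.4
(array([ 5.77 ,  1.319, 12.521]), array([-0.01, -0.16, -0.12]))
```

View pics/s13c.png

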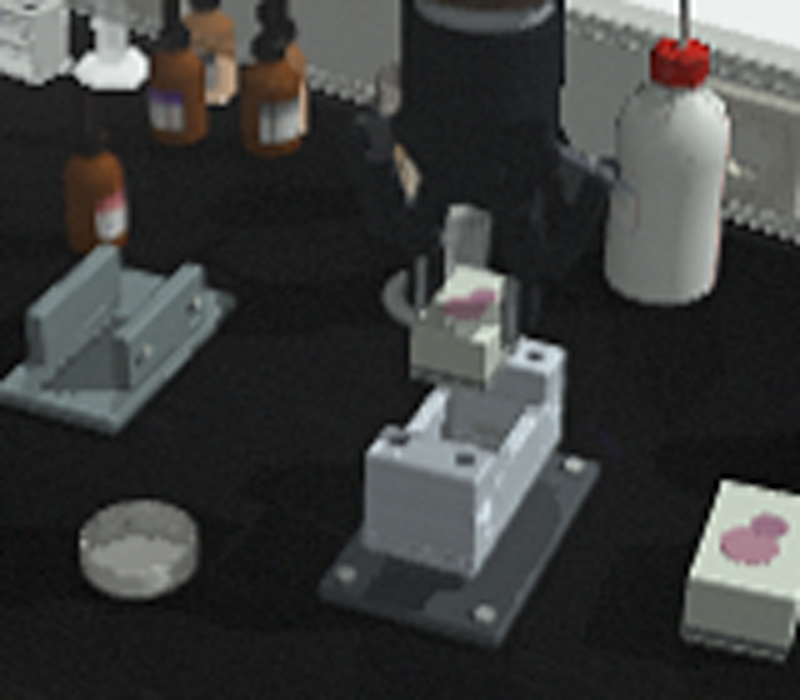

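View pics/w13.png

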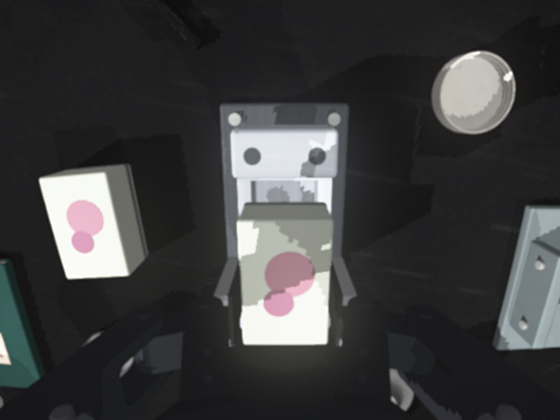

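The block is out and held level. The mould stayed on the stand. Move to the clear patch of bench between stand and cradle.

```bash
python3 -m inch '[[0,1,0,2.5,0,0,0],[0,2.2,0,6,0,0,0],[0,3.6,0,9.5,0,0,0],[0,4.8,1,12.7,0,0,0],[0,4.8,4,12.7,0,0,0],[0,4.8,7,12.7,0,0,0],[0,4.8,9.5,12.7,0,0,0],[0,4.8,10.5,12.7,0,0,0],[0,4.8,10.9,12.7,0,0,0],[0,4.8,10.9,12.7,0,0,0],[0,4.8,10.9,12.7,0,0,0]]'; python3 -c "
from h import *
st()
p,im=snap('scene','s14'); crop(im,180,120,340,260,5,'s14c')"
```

```text
clock: 14.3
position: [556.8, 150.3, 41.2]
ee_rot: [-0.704, -0.068, 0.066, 0.704]
contact_force: [0.4, 0.9, -0.6]
gripper_width: 38.5
t 14.3 pos [556.8 150.3  41.2] jaw 100.87 yax [ 1.7e-03  5.0e-04 -1.0e+00] j [ 0.54  0.53 -0.35  0.   -0.68 -1.93] F [ 0.4  0.9 -0.6] w 38.5
```

View pics/s14c.png

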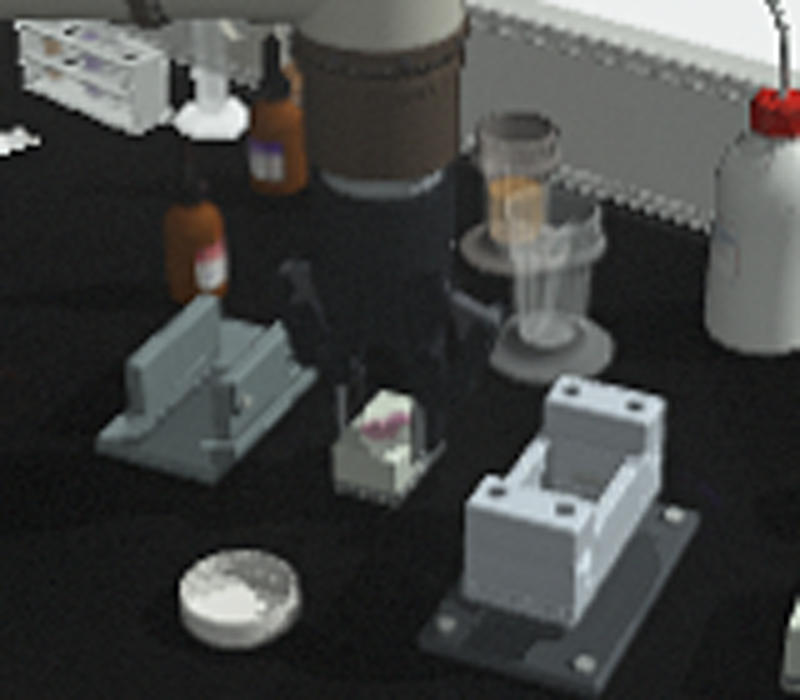

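```bash
python3 -m inch '[[0,0,0.3,0,0,0,0],[0,0,0.5,0,0,0,0],[0,0,0.6,0,0,0,0],[0,0,0.7,0,0,0,0],[0,0,0.75,0,0,0,0],[0,0,0.75,0,0,0,0]]'; python3 -c "
from h import *
st()"
```

```text
clock: 14.85
position: [556.1, 150.1, 34.1]
ee_rot: [0.704, 0.067, -0.067, -0.704]
contact_force: [-2.4, -0.0, 6.0]
gripper_width: 38.9
t 14.85 pos [556.1 150.1  34.1] jaw 100.88 yax [ 6.e-04  0.e+00 -1.e+00] j [ 0.54  0.54 -0.36  0.   -0.67 -1.93] F [-2.4 -0.   6. ] w 38.9
```

On the bench at the expected TCP height, 34.1. Release, rise and turn 90° for the end grip.

```bash
python3 -m inch '[[0.3,0,-0.1,0,0,0,0],[0.6,0,-0.1,0,0,0,0],[1,0,-0.1,0,0,0,0],[1,0,-0.1,0,0,0,0],[1,0,-0.1,0,0,0,0],[1,0,-2,0,0,0,0],[1,0,-5,0,0,0,0],[1,0,-8,0,0,-7,0],[1,0,-11,0,0,-14,0],[1,0,-14,-1,0,-21,0],[1,0,-16,-2.5,0,-28,0],[1,0,-16,-2.5,0,-50,0],[1,0,-16,-2.5,0,-90,0],[1,0,-16,-2.5,0,-90,0],[1,0,-16,-2.5,0,-90,0],[1,0,-16,-2.5,0,-90,0],[1,0,-16,-2.5,0,-90,0],[1,0,-16,-2.5,0,-90,0],[1,0,-16,-2.5,0,-90,0],[1,0,-16,-2.5,0,-90,0]]'; python3 -c "
from h import *
st()
p,im=snap('wrist','w15'); import pickle; pickle.dump((p,im),open('w15.pkl','wb'))"
```

```text
clock: 16.52
position: [560.6, 125.5, 192.6]
ee_rot: [-0.449, -0.546, 0.546, 0.449]
contact_force: [0.5, -0.3, -0.1]
gripper_width: 85.5
t 16.52 pos [560.6 125.5 192.6] jaw -168.82 yax [-3.e-04 -1.e-04 -1.e+00] j [ 0.5   0.35 -0.2  -0.   -1.02 -0.31] F [ 0.5 -0.3 -0.1] w 85.5
```

View pics/w15.png

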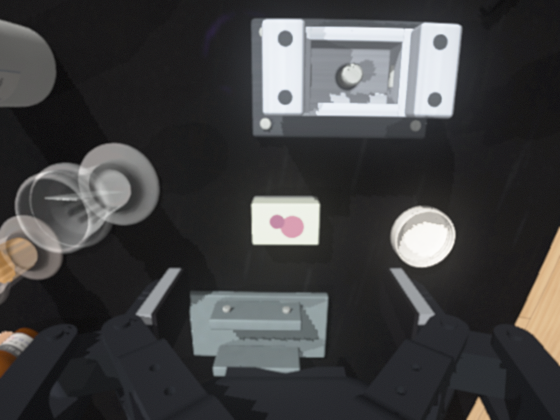

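```bash
python3 - <<'E'
from h import *
import pickle
p,im=pickle.load(open('w15.pkl','rb'))
crop(im,240,185,335,255,6,'w15c')
crop(im,180,280,340,380,5,'w15d')
E
```

```text
(no output)
```

View pics/w15c.png

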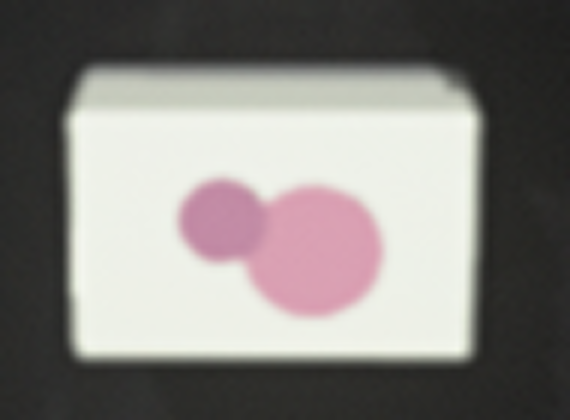

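View pics/w15d.png

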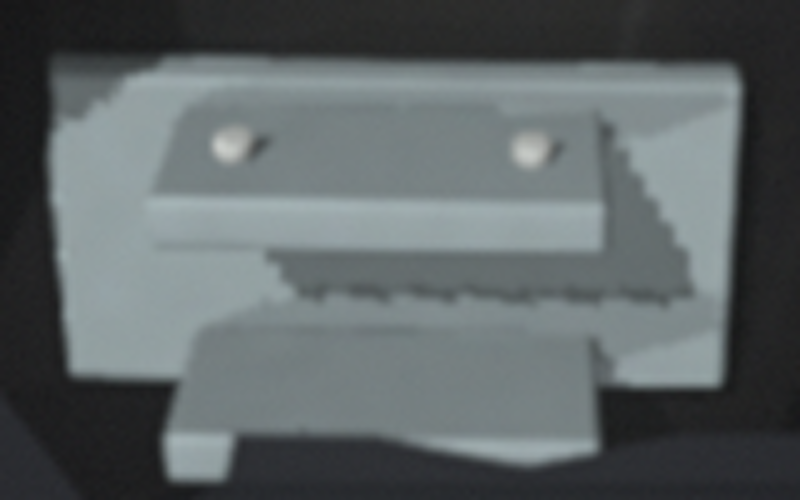

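```bash
python3 - <<'E'
from h import *
import pickle
p,im=pickle.load(open('w15.pkl','rb'))
uv=np.array([(68,110),(482,110),(473,358),(75,358)])/6+[240,185]
v=fit([p]*4,[(31,-20,30),(-31,-20,30),(-31,20,30),(31,20,30)],uv,[556,150,.19])
uv=np.array([(152,248),(603,250),(165,435),(598,435)])/5+[180,280]
c=fit([p]*4,[(45,-23,46),(-45,-23,46),(45,23,46),(-45,23,46)],uv,[560,280,.18])
uv=np.array([(50,76),(742,86),(724,386),(68,378)])/5+[180,280]
c=fit([p]*4,[(75,-40,10),(-75,-40,10),(-75,40,10),(75,40,10)],uv,[560,280,.18])
print(plan([v[0],v[1],22],np.degrees(v[2])))
E
```

```text
pose [555.6 150. ] 11.1 res px [[0.1, 0.1], [-0.2, 0.1], [-0.1, -0.1], [0.1, -0.1]]
pose [560.5 279.5] 11.26 res px [[-1.4, -0.0], [0.6, -0.1], [-0.4, -0.0], [0.9, 0.4]]
pose [559.9 280.7] 10.38 res px [[-2.0, -0.3], [0.6, -0.2], [0.1, 0.6], [0.4, 0.1]]
(array([2.4980e+00, 1.7069e+01, 1.1000e-02]), array([-0.01,  0.15, -0.  ]))
```

```bash
python3 -c "
from h import *
st()"; python3 -m inch '[[1,1,3,0,0,0,0],[1,2,7,0,0,0,0],[1,2.5,10.5,0,0,0,0],[1,2.5,13,0,0,0,0],[1,2.5,15,0,0,0,0],[1,2.5,16.3,0,0,0,0],[1,2.5,17,0,0,0,0],[1,2.5,17,0,0,0,0],[1,2.5,17,0,0,0,0],[1,2.5,17,0,0,0,0]]'; python3 -c "
from h import *
st()
p,im=snap('wrist','w16')"
```

```text
t 16.57 pos [560.6 125.5 192.7] jaw -168.75 yax [-2.e-04 -1.e-04 -1.e+00] j [ 0.5   0.35 -0.2  -0.   -1.02 -0.31] F [-0.2  0.2 -0.3] w 85.7
clock: 17.4
position: [556.8, 150.5, 23.9]
ee_rot: [0.451, 0.546, -0.544, -0.45]
contact_force: [-0.5, 0.0, -0.2]
gripper_width: 85.2
t 17.4 pos [556.8 150.5  23.9] jaw -169.15 yax [ 0.002  0.001 -1.   ] j [ 0.54  0.56 -0.37  0.   -0.64 -0.36] F [-0.5  0.  -0.2] w 85.2
```

View pics/w16.png

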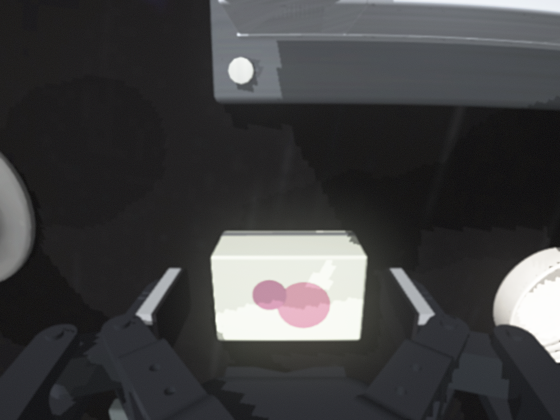

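The block sits between the pads at (288,298), long axis along the jaws. Close on its ends and lift.

```bash
python3 -m inch '[[0.5,0,0,0,0,0,0],[0.3,0,0,0,0,0,0],[0.1,0,0,0,0,0,0],[0,0,0,0,0,0,0],[0,0,0,0,0,0,0],[0,0,0,0,0,0,0],[0,0,0,0,0,0,0],[0,0,-0.5,0,0,0,0],[0,0,-2,0,0,0,0],[0,0,-5,0,0,0,0],[0,0,-8,0,0,0,0],[0,0,-9,0,0,0,0],[0,0,-9,0,0,0,0],[0,0,-9,0,0,0,0]]'; python3 -c "
from h import *
st()
p,im=snap('wrist','w17')
print(plan([560.2,280.2,115],10.6))"
```

```text
clock: 18.62
position: [555.3, 149.9, 112.4]
ee_rot: [-0.45, -0.545, 0.545, 0.451]
contact_force: [-0.6, 0.0, -2.8]
gripper_width: 60.7
t 18.62 pos [555.3 149.9 112.4] jaw -169.18 yax [-7.e-04  5.e-04 -1.e+00] j [ 0.54  0.44 -0.29 -0.   -0.84 -0.36] F [-0.6  0.  -2.8] w 60.7
(array([12.725, -0.377, -2.988]), array([-0.16,  0.22, -0.01]))
```

View pics/w17.png

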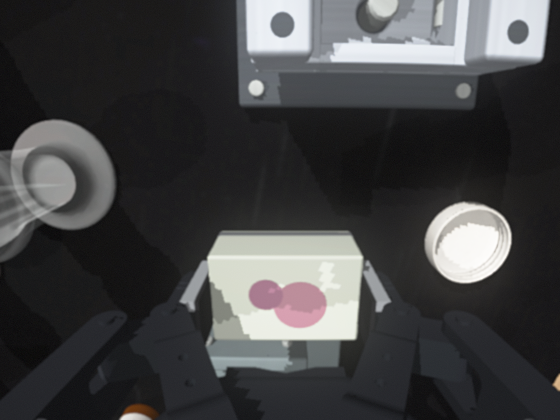

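```bash
python3 -m inch '[[0,2,0,-0.5,0,0,0],[0,5,-0.2,-1.2,0,0.2,0],[0,8,-0.3,-1.9,0,0.2,0],[0,10.5,-0.3,-2.5,0,0.2,0],[0,12,-0.3,-2.8,0,0.2,0],[0,12.7,-0.3,-3,0,0.2,0],[0,12.7,-0.3,-3,0,0.2,0],[0,12.7,-0.3,-3,0,0.2,0],[0,12.7,-0.3,-3,0,0.2,0]]'; python3 -c "
from h import *
st()
p,im=snap('wrist','w18'); import pickle; pickle.dump((p,im),open('w18.pkl','wb'))
print(plan([560.2,280.2,60],10.6))
p,im=snap('scene','s18'); crop(im,160,110,300,230,5,'s18c')"
```

```text
clock: 19.42
position: [561.1, 279.0, 115.2]
ee_rot: [-0.452, -0.543, 0.545, 0.452]
contact_force: [-0.0, -0.5, -1.1]
gripper_width: 61.1
t 19.42 pos [561.1 279.  115.2] jaw -169.41 yax [-0.0016 -0.0012 -1.    ] j [ 0.72  0.51 -0.16 -0.   -0.91 -0.53] F [-0.  -0.5 -1.1] w 61.1
(array([0.143, 5.549, 0.075]), array([-0.07, -0.02, -0.03]))
```

View pics/w18.png

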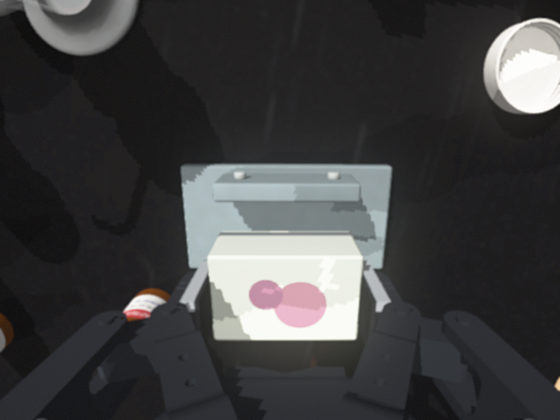

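View pics/s18c.png

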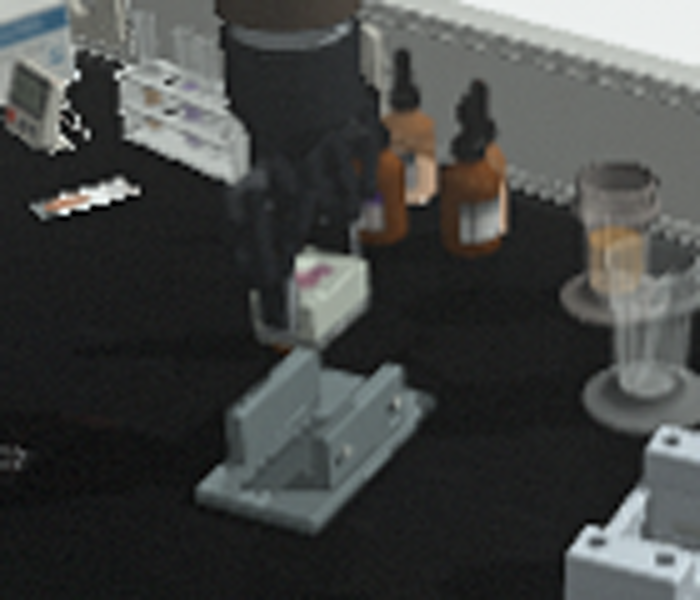

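```bash
python3 - <<'E'
from h import *
import pickle
p,im=pickle.load(open('w18.pkl','rb'))
crop(im,170,150,410,350,3.3,'w18c')
a=np.radians(10.5); 
def loc(uv,z):
    W=ray(p,uv,z); d=W[:,:2]-[560.2,280.2]; return (d@np.array([[np.cos(a),-np.sin(a)],[np.sin(a),np.cos(a)]])).round(1)
print('rail inner',loc([(214,200),(286,200),(358,200)],46),'plate edge',loc([(181,165),(391,166)],10))
print('block top edge',loc([(210,258),(359,258),(356,339),(213,339)],115.2-23.9+30))
t=arm.camera_params('top'); P=arm.get_image('top')
cv2.imwrite('pics/t18.png',P[:,:,::-1])
for m in arm.masks_of('dropper_a','wrist')[:2]: print(m['conf'],m['extent'])
print('dropper label',ray(p,[(148,305)],60),ray(p,[(148,305)],20))
E
```

```text
rail inner [[ 44.2 -24.3]
 [  0.5 -24.3]
 [-43.2 -24.4]] plate edge [[ 74.  -40.2]
 [-73.4 -39.6]]
block top edge [[ 30.6 -20.7]
 [-27.7 -20.7]
 [-29.2  17.4]
 [ 32.1  17.4]]
0.59 [94.7, 288.3, 77.7, 85.1]
dropper label [[639.13948095 336.14818465  60.        ]] [[653.37869696 365.12116282  20.        ]]
```

View pics/w18c.png

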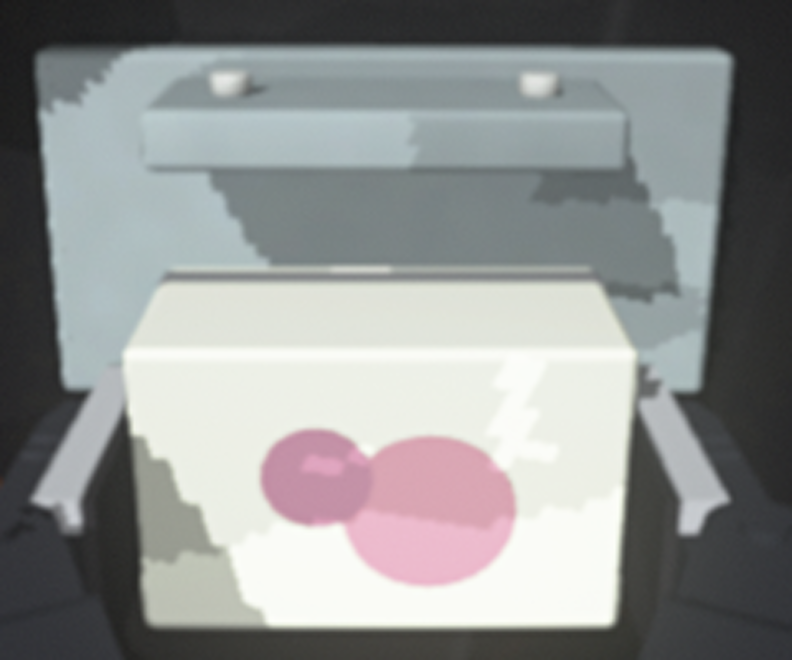

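```bash
python3 -m inch '[[0,0.02,0.5,0.07,0,0,0],[0,0.03,2,0.07,0,0,0],[0,0.03,3.5,0.07,0,0,0],[0,0.03,4.5,0.07,0,0,0],[0,0.03,5,0.07,0,0,0],[0,0.03,5,0.07,0,0,0],[0,0.03,5,0.07,0,0,0]]'; python3 -c "
from h import *
st()
p,im=snap('wrist','w19'); crop(im,170,120,410,350,3.3,'w19c')
p,im=snap('scene','s19'); crop(im,160,110,300,230,5,'s19c')"
```

```text
clock: 20.2
position: [561.0, 280.7, 65.9]
ee_rot: [0.451, 0.544, -0.544, -0.451]
contact_force: [0.4, 1.1, -0.9]
gripper_width: 60.7
t 20.2 pos [561.  280.7  65.9] jaw -169.33 yax [ 2.e-04 -2.e-04 -1.e+00] j [ 0.72  0.57 -0.2   0.   -0.8  -0.54] F [ 0.4  1.1 -0.9] w 60.7
```

View pics/w19c.png

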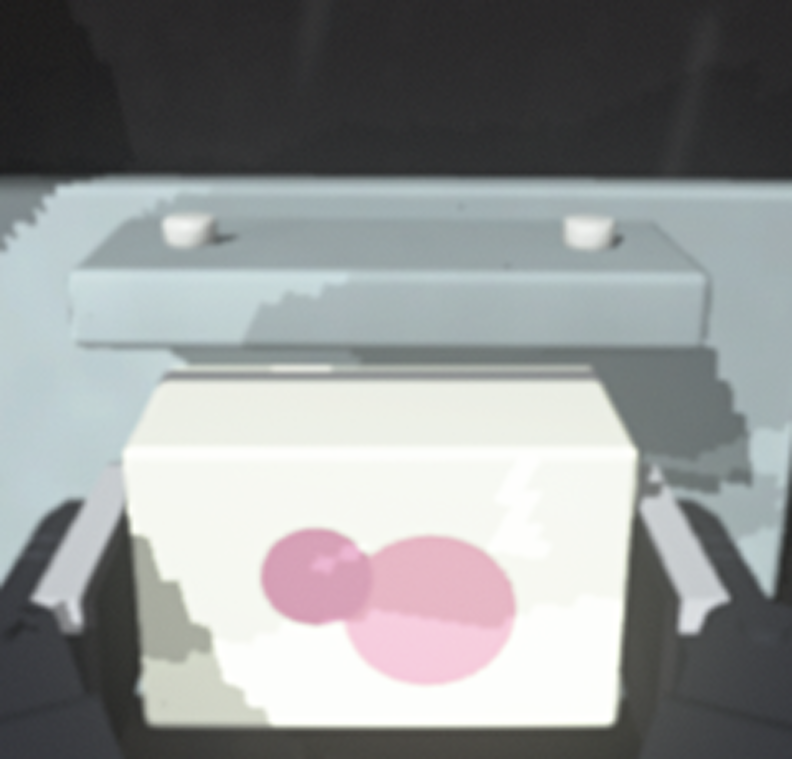

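View pics/s19c.png

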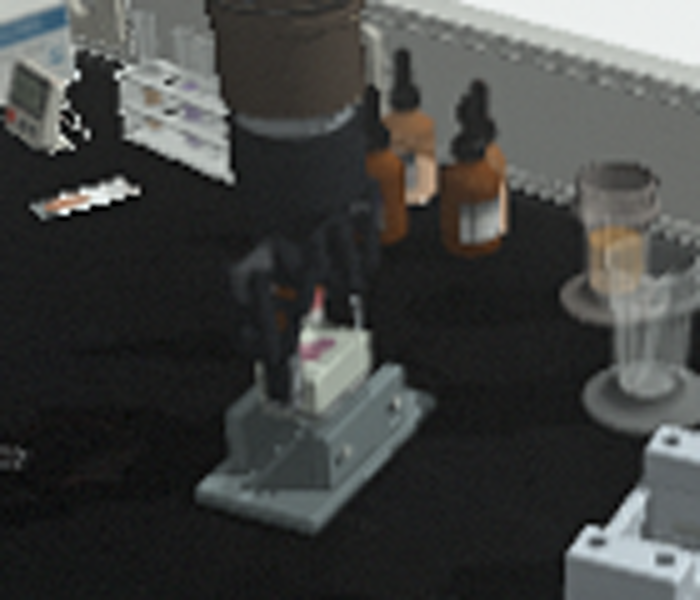

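```bash
python3 - <<'E'
from h import *
p=arm.camera_params('wrist'); a=np.radians(10.6)
def loc(uv,z):
    W=ray(p,np.array(uv)/3.3+[170,120],z); d=W[:,:2]-[560.2,280.2]; return (d@np.array([[np.cos(a),-np.sin(a)],[np.sin(a),np.cos(a)]])).round(1)
print('rail inner',loc([(75,346),(705,346)],46),'top outer',loc([(75,270),(705,270)],46))
print('blk bottom',loc([(165,367),(590,367)],43),'top',loc([(125,448),(635,448)],73))
E
```

```text
rail inner [[ 44.9 -23.1]
 [-44.  -23.2]] top outer [[ 44.  -34.2]
 [-43.1 -34.3]]
blk bottom [[ 32.9 -18.9]
 [-28.5 -19. ]] top [[ 32.  -19.8]
 [-28.3 -19.9]]
```

```bash
python3 -m inch '[[0,-0.06,0.3,0,0,0,0],[0,-0.06,1,0,0,0,0],[0,-0.06,1.6,0,0,0,0],[0,-0.06,2.1,0,0,0,0],[0,-0.06,2.5,0,0,0,0],[0,-0.06,2.8,0,0,0,0],[0,-0.06,3,0,0,0,0],[0,-0.06,3,0,0,0,0]]'; python3 -c "
from h import *
st()
p,im=snap('scene','s20'); crop(im,160,110,300,230,5,'s20c')"
```

```text
clock: 20.97
position: [560.7, 279.9, 35.2]
ee_rot: [-0.451, -0.544, 0.545, 0.451]
contact_force: [0.6, -1.6, -0.7]
gripper_width: 60.6
t 20.97 pos [560.7 279.9  35.2] jaw -169.34 yax [-8.e-04 -6.e-04 -1.e+00] j [ 0.72  0.61 -0.22 -0.   -0.74 -0.53] F [ 0.6 -1.6 -0.7] w 60.6
```

View pics/s20c.png

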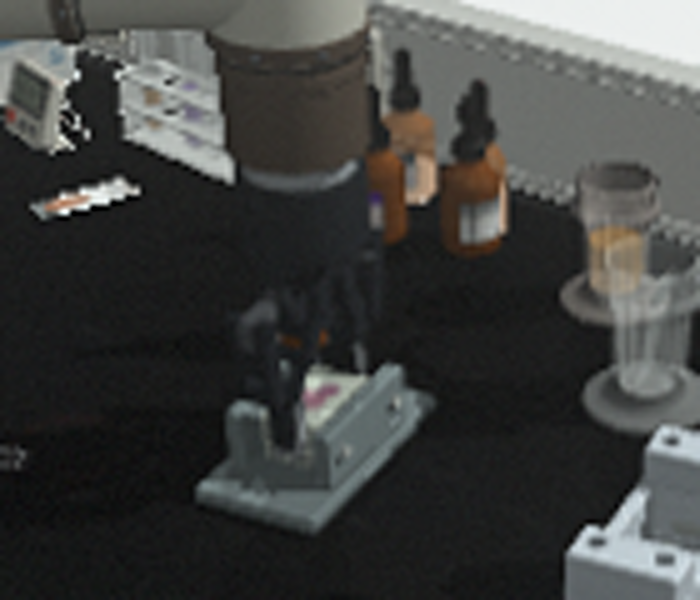

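The block is down between the rails, just off the floor and touching nothing. Lower the last millimetres until there is contact.

```bash
python3 -m inch '[[0,0,0.05,0,0,0,0],[0,0,0.1,0,0,0,0],[0,0,0.15,0,0,0,0],[0,0,0.2,0,0,0,0],[0,0,0.25,0,0,0,0],[0,0,0.25,0,0,0,0]]'; python3 -c "
from h import *
st()"
```

```text
clock: 21.52
position: [560.9, 280.1, 34.1]
ee_rot: [0.451, 0.545, -0.544, -0.451]
contact_force: [-1.7, -0.1, 3.9]
gripper_width: 61.0
t 21.52 pos [560.9 280.1  34.1] jaw -169.32 yax [ 5.e-04  2.e-04 -1.e+00] j [ 0.72  0.61 -0.23  0.   -0.74 -0.53] F [-1.7 -0.1  3.9] w 61.0
```

```bash
python3 -m inch '[[0.8,0,0,0,0,0,0],[0.9,0,0,0,0,0,0],[1,0,0,0,0,0,0],[1,0,0,0,0,0,0],[1,0,0,0,0,0,0],[1,0,-0.5,0,0,0,0],[1,0,-2,0,0,0,0],[1,0,-5,0,0,0,0],[1,0,-8.5,0,0,0,0],[1,-2,-12,0,0,0,0],[1,-4,-15.5,0,0,0,0],[1,-4,-17,0,0,0,0],[1,-4,-17,0,0,0,0],[1,-4,-17,0,0,0,0],[1,-4,-17,0,0,0,0]]'; python3 -c "
from h import *
st()
p,im=snap('wrist','w21'); import pickle; pickle.dump((p,im),open('w21.pkl','wb')); crop(im,190,130,380,290,4,'w21c')
p,im=snap('scene','s21'); crop(im,160,150,340,280,4.4,'s21c')
p,im=snap('top','t21'); crop(im,160,110,440,305,2.8,'t21c')"
```

```text
clock: 22.77
position: [567.5, 240.5, 202.3]
ee_rot: [-0.451, -0.544, 0.545, 0.452]
contact_force: [-0.1, 0.1, 0.4]
gripper_width: 85.4
t 22.77 pos [567.5 240.5 202.3] jaw -169.35 yax [-1.8e-03 -6.0e-04 -1.0e+00] j [ 0.66  0.41 -0.08 -0.   -1.08 -0.48] F [-0.1  0.1  0.4] w 85.4
```

View pics/w21c.png

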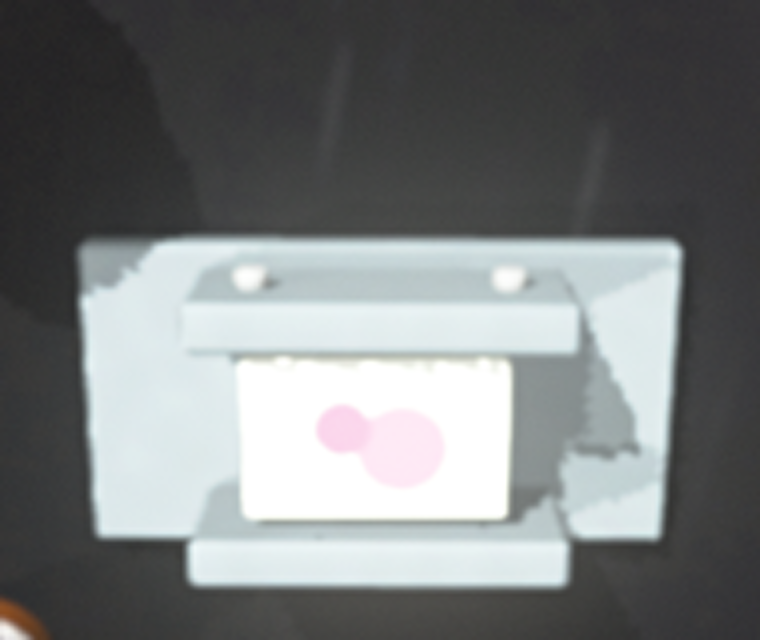

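View pics/s21c.png

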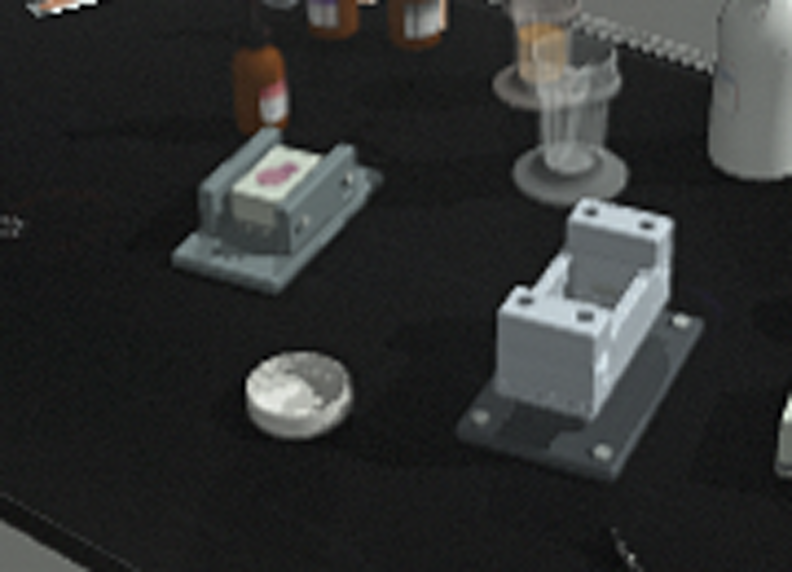

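View pics/t21c.png

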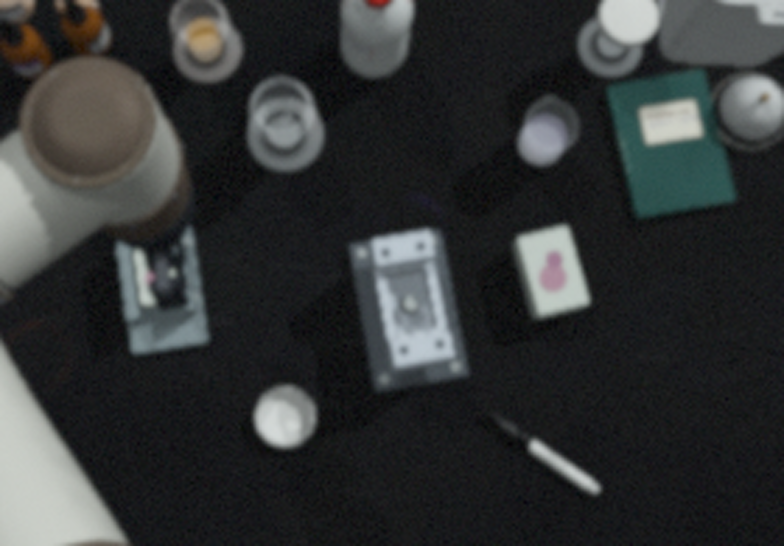

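```bash
python3 - <<'E'
from h import *
import pickle
p,im=pickle.load(open('w21.pkl','rb'))
uv=np.array([(236,360),(512,360),(509,519),(241,519)])/4+[190,130]
v=fit([p]*4,[(31,-20,40),(-31,-20,40),(-31,20,40),(31,20,40)],uv,[560,280,.19])
uv=np.array([(186,352),(576,352),(189,540),(568,540)])/4+[190,130]
c=fit([p]*4,[(45,-23,46),(-45,-23,46),(45,23,46),(-45,23,46)],uv,[560,280,.18])
d=v[:2]-c[:2]; a=c[2]; print(d@[np.cos(a),np.sin(a)],d@[-np.sin(a),np.cos(a)])
st()
print(arm.job_done())
E
```

```text
pose [561.5 280.6] 10.65 res px [[0.7, -0.1], [-0.5, -0.1], [-1.0, 0.0], [0.8, 0.1]]
pose [560.6 279.8] 10.54 res px [[-2.0, 0.1], [1.1, 0.2], [-0.5, -0.2], [0.8, -0.1]]
1.1094394354455037 0.5882555423385957
t 22.92 pos [567.5 240.7 201.5] jaw -169.31 yax [-0.0028 -0.0019 -1.    ] j [ 0.66  0.41 -0.08 -0.   -1.08 -0.48] F [0.1 0.  0.5] w 85.5
the job is handed in; nothing more can be done
None
```

I finished the job and handed it in at about 23 s of the 72 s allowed; the interface gives no verdict. I seated the mould on the stand with the post through its hole, lifted the block out by its long sides and laid it on the bench. I then took it by its ends and lowered it to the cradle floor, feeling about 4 N of contact before letting go.

**Last checks**
- **Block in the cradle:** it lies face up about 1 mm off the middle along the rails and 0.6 mm off the centre line, with 0.1° between its axis and the rails'.
- **Mould on the stand:** in the scene and top views after the hand-off it still sits square on the stand, empty, with the post in its hole. I did not measure its pose again after taking the block out. Before that the measured mould position was within 1 mm of the stand's.
- **Bystanders:** the jar, beaker, dropper bottle, cap and marker look unmoved in the pictures. I judged this by eye rather than measuring each one.
- **Robot:** it ended clear of everything, with the gripper open and no contact force.

**Disagreements:** the cradle estimates differed by up to about 1 mm between its rails and its base plate. Close up, the mould's end block looked about 5% narrower than its given size, probably because its edges are rounded. Neither affected the result.

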